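Set up the warm and cold sample holders

TASK

On the square warming plate build the sample holder from the bottom up, one piece at a time: first the square aluminium block, centred and square to the plate, then the white dish centred on the block, then the tall narrow cup standing inside the dish, and last the knobbed lid, plugged into the mouth of that cup. Whenever it suits you, stand the low wide cup in the middle of the round finned cooling plate. Leave everything standing level and at rest, and leave the joystick box, the tip rack and the bottle undisturbed.

Things in the scene. Friction and masses are not known exactly. Their poses are not given: they have to be found in the camera images.
- warmer: target, fixed: square warming plate, white, 100 x 100 mm and 14 mm high, with a flat 78 mm square steel patch in the middle of its top (flush) and a small black 16 x 50 x 10 mm connector along one side. Origin: centre of its underside on the bench; its top is 14 mm above the origin; x and y run along its sides, the connector is on +x (out to 66 mm).
- cooler: target, fixed: round cooling plate of aluminium fins, 80 mm in diameter, flat top 20 mm above the bench. Origin: centre of its underside.
- block: loose: square aluminium heat block 64 x 64 mm, 20 mm high, flat, about 0.22 kg. Origin: centre of its underside; x and y along its sides, z up.
- dish: loose: shallow round white ceramic dish, open at the top, straight outside 60 mm in diameter, 16 mm high, wall 3 mm (54 mm inside), floor 4 mm thick; stands upright on the bench. Origin: centre of its underside, z up. About 0.05 kg.
- tall_cup: loose: tall narrow steel cup, open at the top, 36 mm in diameter, 44 mm high, wall 3 mm (mouth 30 mm inside), floor 4 mm thick; stands upright. Origin: centre of its underside, z up. About 0.05 kg. Inside the dish its underside stands 4 mm above the dish's underside, and 32 mm of it rises above the dish's rim.
- low_cup: loose: low wide steel cup, open at the top, 50 mm in diameter, 24 mm high, wall 3 mm, floor 4 mm thick; stands upright. Origin: centre of its underside, z up. About 0.05 kg.
- lid: loose: lid standing knob up, 29 mm high, about 0.03 kg: below, a tapered plug 6 mm high (20 mm wide at the bottom, 25 at the top); on it a white disc 42 mm wide, 5 mm thick; on that a grey round knob 16 mm wide, 18 mm high (11 to 29 mm above the origin). Origin: centre of the plug's underside, z up. Seated, the disc rests on the cup's rim, the origin 38 mm above the cup's underside.
- joystick: bystander, loose: cream control box 90 x 80 x 40 mm with a black joystick, 110 mm high in all, on the robot's right of the work. Origin: centre of its underside.
- tip_rack: bystander, loose: blue rack of pipette tips 85 x 120 mm, 60 mm high, on the robot's left of the work. Origin: centre of its underside.
- bottle: bystander, loose: small capped amber bottle 44 mm in diameter, 95 mm high, beyond the work. Origin: centre of its underside.
There are look-alikes about, which are no part of the job. What is shaped like the low_cup but black is not meant. What is shaped like the cooler but orange is not meant.

How it is judged:
On the way, in this order (a step that is already met when the one before it is completed fails the run):
1. the block stands on the warming plate, released (horizontal distance between block and warmer below 0.012 m and z of block in the frame of warmer between 0.011 and 0.017 m and angle between block's own z axis and vertical below 0.1 rad and (angle between the x axis of block and the x axis of warmer, either way round below 0.2 rad or angle between the x axis of block and the y axis of warmer, either way round below 0.2 rad) and contact force between block and the fingers below 0.1 N), for 0.2 s.
2. the dish stands on the block on the warming plate, released (horizontal distance between block and warmer below 0.012 m and z of block in the frame of warmer between 0.011 and 0.017 m and angle between each of block, dish's own z axis and vertical below 0.1 rad and (angle between the x axis of block and the x axis of warmer, either way round below 0.2 rad or angle between the x axis of block and the y axis of warmer, either way round below 0.2 rad) and horizontal distance between dish and block below 0.01 m and z of dish in the frame of block between 0.017 and 0.023 m and contact force between dish and the fingers below 0.1 N), for 0.2 s.
3. the tall cup stands in that dish, released (horizontal distance between block and warmer below 0.012 m and z of block in the frame of warmer between 0.011 and 0.017 m and angle between each of block, dish, tall_cup's own z axis and vertical below 0.1 rad and (angle between the x axis of block and the x axis of warmer, either way round below 0.2 rad or angle between the x axis of block and the y axis of warmer, either way round below 0.2 rad) and horizontal distance between dish and block below 0.01 m and z of dish in the frame of block between 0.017 and 0.023 m and horizontal distance between tall_cup and dish below 0.01 m and z of tall_cup in the frame of dish between 0.001 and 0.007 m and contact force between tall_cup and the fingers below 0.1 N), for 0.2 s.
4. the lid is seated on the tall cup, released (horizontal distance between block and warmer below 0.012 m and z of block in the frame of warmer between 0.011 and 0.017 m and angle between each of block, dish, tall_cup, lid's own z axis and vertical below 0.1 rad and (angle between the x axis of block and the x axis of warmer, either way round below 0.2 rad or angle between the x axis of block and the y axis of warmer, either way round below 0.2 rad) and horizontal distance between dish and block below 0.01 m and z of dish in the frame of block between 0.017 and 0.023 m and horizontal distance between tall_cup and dish below 0.01 m and z of tall_cup in the frame of dish between 0.001 and 0.007 m and horizontal distance between lid and tall_cup below 0.006 m and z of lid in the frame of tall_cup between 0.035 and 0.041 m and contact force between lid and the fingers below 0.1 N), for 0.2 s.
At the end, for the whole second after the job is handed in: Block on warming plate: centre within 12 mm, sides within 0.2 rad. Dish on block within 10 mm. Tall cup on the dish's floor within 10 mm of its centre. Lid on that cup's rim within 6 mm. Low cup on cooling plate within 12 mm. All within 0.1 rad of level, heights within 3 mm, released, at rest (horizontal distance between block and warmer below 0.012 m and z of block in the frame of warmer between 0.011 and 0.017 m and angle between each of block, dish, tall_cup, lid, low_cup's own z axis and vertical below 0.1 rad and (angle between the x axis of block and the x axis of warmer, either way round below 0.2 rad or angle between the x axis of block and the y axis of warmer, either way round below 0.2 rad) and horizontal distance between dish and block below 0.01 m and z of dish in the frame of block between 0.017 and 0.023 m and horizontal distance between tall_cup and dish below 0.01 m and z of tall_cup in the frame of dish between 0.001 and 0.007 m and horizontal distance between lid and tall_cup below 0.006 m and z of lid in the frame of tall_cup between 0.035 and 0.041 m and horizontal distance between low_cup and cooler below 0.012 m and z of low_cup in the frame of cooler between 0.017 and 0.023 m and linear speed of each of block, dish, tall_cup, low_cup, lid below 0.02 m/s and angular speed of each of block, dish, tall_cup, low_cup, lid below 0.2 rad/s); the robot touches nothing.
It fails at once if the joystick box is pushed more than 20 mm or tipped (distance of joystick from where it was at the start of the episode above 0.02 m or angle between joystick's own z axis and vertical above 0.2 rad).
It fails at once if the tip rack is pushed more than 20 mm or tipped (distance of tip_rack from where it was at the start of the episode above 0.02 m or angle between tip_rack's own z axis and vertical above 0.2 rad).
It fails at once if the bottle is pushed more than 20 mm or tipped (distance of bottle from where it was at the start of the episode above 0.02 m or angle between bottle's own z axis and vertical above 0.2 rad).
It also fails if it takes over 115 s, if anything falls off the work surface, if the arm or the gripper's body presses on something with over 40 N, if the wrist force passes 120 N, or if a joint passes its speed limit or range.

ROBOT

A 6-joint arm with a two-finger parallel gripper is mounted at the origin on the work surface. World frame = base frame: x ahead of the robot, y to its left, z up, the work surface at z = 0. Lengths are in m, angles in rad, forces in N, time in s.
With the tool pointing down it reaches from about 0.25 to 0.725 m from the base axis. Payload 4 kg.
Tool frame: the origin (TCP) lies midway between the tips of the shut fingers; the grasp point (between the pads) lies 19 mm behind it; z points along the fingers, y is the line along which they close (so a half turn about z gives the same grasp; the last joint's range is limited). The gripper opens to 85 mm and grips with 20 to 120 N. Pads are 22 mm wide; open, the fingers measure 114 mm over their backs; the gripper's body (76 mm by 85 mm) begins 54 mm behind the grasp point. The pads swing forward as they close: fully open they stand 13 mm farther back than shut.
Start: joints at [-1.336, 0.241, 0.005, 1.335, 0, 1.571], TCP at [0.116, -0.486, 0.231] pointing down, gripper open.
Joint ranges: [-2.72, 2.72], [-1.05, 1.87], [-1.09, 1.28], [-1.99, 2.15], [-1.42, 1.44], [-3.14, 3.14]. Speed limits (rad/s): [2.79, 2.79, 3.14, 3.14, 3.14, 3.14].

INTERFACE

Orientations are given as a unit quaternion [x, y, z, w].
In Python, from workcell import bot, camera, job_done gives the robot as it stands.
- The arm moves only by the tool carry_out, never from a script. Its argument "plan" is a list of rows, each an object of numbers: "dx", "dy", "dz": the shift along the tool's x, y, z in mm; "twist": the turn about the tool's z in degrees; "fingers": the closure, from -1 (fully open) to 1 (shut). In form: [{"dx": .., "dy": .., "dz": .., "twist": .., "fingers": ..}, ...]. A call has exactly 5 rows; each row is the pose to reach, as a shift and turn from the pose commanded when the call began, along the tool's axes at that moment; what a row does not reach only later rows make up. A row lasts 1/12 s, in which the tool goes at most 41.7 mm and 7.16 degrees, less where a joint would pass 70% of its speed; a pose out of reach is approached as far as the arm can. A call with a gripper value outside its range is refused whole. The fingers move at their own pace and stop on an object; the grip force is fixed at half the most. Time passes only in rows, so rows that repeat a pose let the fingers close, or fill a call up. It gives the time, the measured TCP pose, the force, the opening and the grip force at its end, in the units of the state.
- bot.get_obs(): the state, without advancing time (a new reading comes with each control period).
- camera(name): name is "scene" or "top" or "wrist"; returns a dict with "image" (480x640x3 uint8, red, green, blue), "intrinsics" (3x3 intrinsics, pixels), "eye" and "attitude" of the camera in the world. Camera axes: x right, y down, z forward; pixel columns grow to the right and rows downward; lengths in m; the calibration is good to about 2 mm. The wrist camera is an equidistant fisheye: a pixel r from the principal point sees the ray r / f radians off the axis. A picture is of the moment at which its call begins. There is no depth.
- job_done(): hands the job in; it is judged then, once.
The state is a dict: "clock": time; "joint_pos": joint angles; "joint_vel": joint speeds; "tau": joint torques, N m; "eef_pos": TCP position; "tool_rot": TCP orientation; "ft_force": force on the tool from outside, world axes, zero at the start; "ft_torque": the same for the moment, N m; "grip_width": finger opening in m; "grasp_force": force on a finger pad.
Only numpy, scipy, OpenCV 4.12 (cv2) and the standard library are available. Lean on these libraries where they do the work, as an engineer would, in place of code of your own. Each camera call takes 0.05 s, during which the arm holds its last target. There are 200 camera calls.

## Working session

There is one attempt and no reset: what is moved stays moved. The work goes in short steps, Python scripts to look and compute and a tool call to move; the robot and the scene stay as the last step left them, time stands still between calls to the robot, and variables do not carry over. Pictures are saved under pics/ and viewed, at most 14 in all, crops included, and the job is handed in when it is done.

Besides the shell and the picture viewer there is one more tool, called as name(argument=value, ...) on one line, values as JSON. carry_out: Moves the arm, as the interface text tells. Its arguments: {"type":"object","properties":{"plan":{"type":"array","items":{"type":"object","properties":{"dx":{"type":"number"},"dy":{"type":"number"},"dz":{"type":"number"},"twist":{"type":"number"},"fingers":{"type":"number"}}}}},"required":["plan"]}

```bash
mkdir -p pics; ls; python3 - <<'E'
from workcell import bot,camera
import cv2,numpy as np
o=bot.get_obs();print({k:np.round(v,3).tolist() for k,v in o.items()})
for n in("scene","top"):
    c=camera(n);cv2.imwrite(f"pics/{n}0.png",c["image"][:,:,::-1]);print(n,c["intrinsics"],c["eye"],c["attitude"])
c=camera("wrist");cv2.imwrite("pics/wrist0.png",c["image"][:,:,::-1]);print(c["intrinsics"],c["eye"],c["attitude"])
E
```

```text
pics
{'clock': 0.0, 'joint_pos': [-1.336, 0.241, 0.004, 1.335, 0.0, 1.571], 'joint_vel': [-0.0, 0.001, 0.001, -0.0, -0.0, 0.001], 'tau': [0.001, -37.232, 25.241, 0.017, 0.0, -0.0], 'eef_pos': [0.116, -0.486, 0.23], 'tool_rot': [0.993, 0.117, -0.0, -0.001], 'ft_force': [-0.031, 0.114, 0.429], 'ft_torque': [-0.008, -0.036, -0.017], 'grasp_force': 0.0, 'grip_width': 0.085}
scene [[613.96094464   0.         320.03496664]
 [  0.         613.96094464 236.52714075]
 [  0.           0.           1.        ]] [ 1.25108972 -0.66541705  1.21024706] [ 0.87443838  0.35317717 -0.12060486 -0.30996432]
top [[514.98033267   0.         323.64795252]
 [  0.         514.98033267 249.18738352]
 [  0.           0.           1.        ]] [ 0.38566637 -0.01330419  1.33328202] [ 0.70984495 -0.69867761  0.06081567 -0.06535439]
[[371.64829954   0.         314.06232034]
 [  0.         371.64829954 241.51185623]
 [  0.           0.           1.        ]] [ 0.18789525 -0.46947949  0.37376723] [ 0.77661054 -0.61304538 -0.09072121  0.11323027]
```

View pics/top0.png

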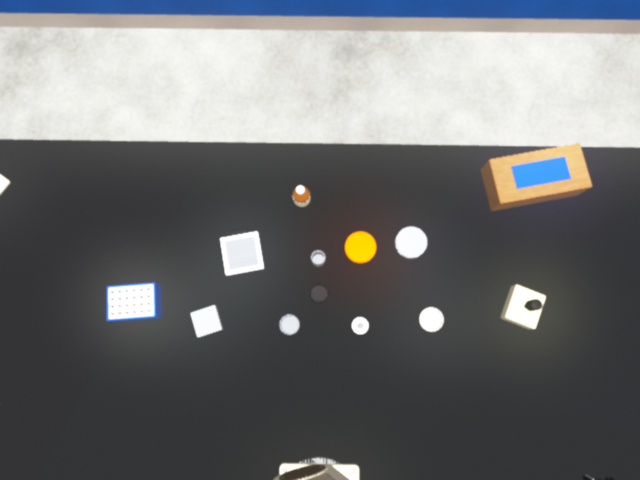

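View pics/scene0.png

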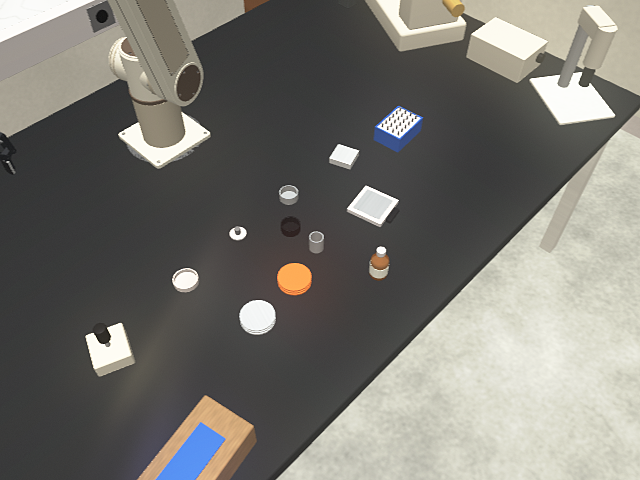

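Top picture: warmer (242,253), block (206,321), tall cup (318,258), steel low cup (289,324), lid (360,325), dish (431,319), silver cooler (411,242). The scene view shows the same layout.
Candidates for the low cup are the steel one (289,324) and the black one (319,293), and the steel one fits. For the cooler they are silver (411,242) and orange (360,247), and the silver one fits. I'll confirm both in a crop.

```bash
python3 - <<'E'
import cv2,numpy as np
t=cv2.imread('pics/top0.png')[215:345,180:460];s=cv2.imread('pics/scene0.png')[140:340,150:430]
t=cv2.resize(t,(780,362),interpolation=cv2.INTER_CUBIC)
s=cv2.resize(s,(780,557),interpolation=cv2.INTER_CUBIC)
cv2.imwrite('pics/cropT.png',t);cv2.imwrite('pics/cropS.png',s)
E
```

```text
(no output)
```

View pics/cropS.png

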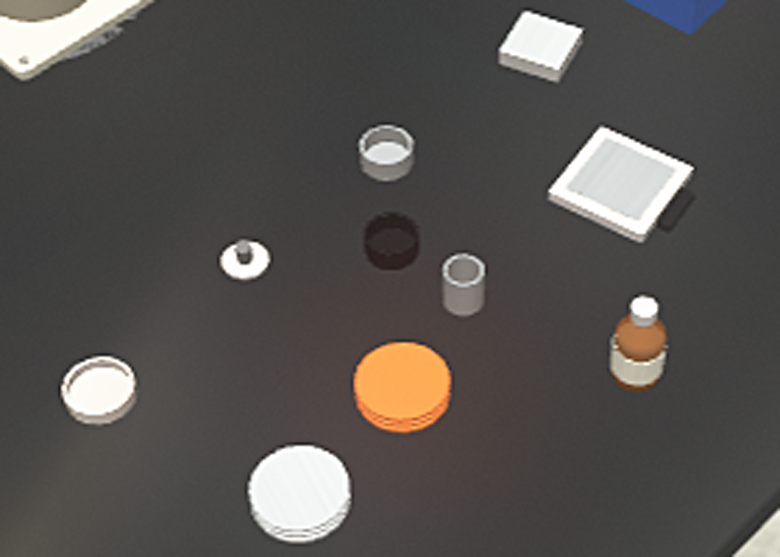

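View pics/cropT.png

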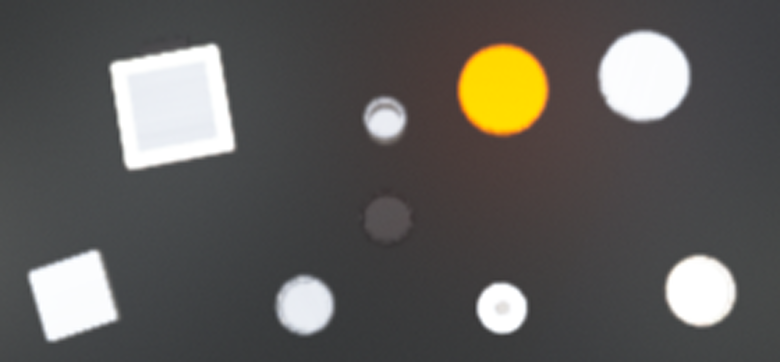

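```bash
cat > h.py <<'E'
import cv2,numpy as np
from scipy.spatial.transform import Rotation as R
from scipy.optimize import least_squares
def rays(c,px,fish=False):
    K=c["intrinsics"];p=(np.atleast_2d(px).astype(float)-K[:2,2])/K[0,0]
    if fish:
        r=np.linalg.norm(p,axis=1,keepdims=True)+1e-12
        d=np.hstack([p/r*np.sin(r),np.cos(r)])
    else: d=np.hstack([p,np.ones((len(p),1))])
    return R.from_quat(c["attitude"]).apply(d)
def cast(c,px,z,fish=False):
    d=rays(c,px,fish);e=np.array(c["eye"]);return e+d*((z-e[2])/d[:,2])[:,None]
def proj(c,P,fish=False):
    p=R.from_quat(c["attitude"]).inv().apply(np.atleast_2d(P)-c["eye"])
    if fish:
        n=np.linalg.norm(p[:,:2],axis=1,keepdims=True);q=p[:,:2]/n*np.arctan2(n,p[:,2:])
    else:q=p[:,:2]/p[:,2:]
    return q*c["intrinsics"][0,0]+c["intrinsics"][:2,2]
def blob(img,px,thr,win=45):
    g=img.max(2).astype(np.uint8);x,y=map(int,px)
    m=(g>thr).astype(np.uint8)
    m[:max(y-win,0)]=0;m[y+win:]=0;m[:,:max(x-win,0)]=0;m[:,x+win:]=0
    cs,_=cv2.findContours(m,cv2.RETR_EXTERNAL,cv2.CHAIN_APPROX_NONE)
    cs=[k for k in cs if cv2.contourArea(k)>30]
    return min(cs,key=lambda k:abs(cv2.pointPolygonTest(k,(x,y),True))if cv2.pointPolygonTest(k,(x,y),False)<0 else -1)[:,0,:].astype(float)
def circ(P,r=None):
    f=lambda v:np.hypot(*(P[:,:2]-v[:2]).T)-v[2]
    return least_squares(f,[*P[:,:2].mean(0),.03],loss='soft_l1',f_scale=.001).x
E
python3 - <<'E'
from h import *;from workcell import camera
T=camera("top");S=camera("scene")
ob={"dish":((431,319),(185,280),.016),"tall":((318,258),(316,243),.044),"low":((289,324),(289,195),.024),"lid":((360,325),(237,233),.011),"cooler":((411,242),(257,315),.020)}
e=np.array(T["eye"]);
for n,(a,b,h) in ob.items():
    k=blob(T["image"],a,100,30);P=cast(T,k,h)[:,:2]
    u=P.mean(0)-e[:2];s=(P-P.mean(0))@u/np.linalg.norm(u);
    c=circ(P[s>-.003])
    k2=blob(S["image"],b,95,35);d=rays(S,k2)
    E=np.array(S["eye"]);w=c[:2]-E[:2];L=np.linalg.norm(w)
    top=k2[k2[:,1]==k2[:,1].min()].mean(0);bot=k2[k2[:,1]==k2[:,1].max()].mean(0)
    hz=lambda p,D:(lambda q:E[2]+q[2]/np.linalg.norm(q[:2])*D)(rays(S,p)[0])
    print(n,"xy",c[:2].round(4),"diam",round(c[2]*2,4),"ztop",round(hz(top,L+c[2]),4),"zbot",round(hz(bot,L-c[2]),4))
for n,a,b,h in(("block",(206,321),(344,156),.02),("warmer",(242,253),(373,205),.014)):
    k=blob(T["image"],a,110,40);P=cast(T,k,h)[:,:2]
    r=cv2.minAreaRect((P*1000).astype(np.float32));print(n,r)
    q=cv2.boxPoints(r)/1000
    k2=blob(S["image"],b,110,40)
    v=cv2.approxPolyDP(cv2.convexHull(k2.astype(np.float32)),2.5,True)[:,0];print(v.tolist())
    i=v[v[:,1].argmin()];
    # nearest approach of ray pairs of the far corner
    for x in q:
        p=proj(T,[*x,h])[0];d1=rays(T,p)[0];d2=rays(S,i)[0]
        t=np.linalg.lstsq(np.c_[d1,-d2],np.array(S["eye"])-T["eye"],rcond=None)[0]
        A=T["eye"]+d1*t[0];B=S["eye"]+d2*t[1];print("  ",x.round(3),"z",((A+B)/2).round(4)," gap",np.linalg.norm(A-B).round(4))
E
```

```text
dish xy [ 0.4485 -0.2783] diam 0.0644 ztop 0.0081 zbot 0.0046
tall xy [0.598  0.0118] diam 0.0381 ztop 0.0402 zbot 0.0008
low xy [0.4289 0.0814] diam 0.0517 ztop 0.0207 zbot 0.0027
lid xy [ 0.4297 -0.0975] diam 0.0466 ztop 0.0074 zbot 0.0091
cooler xy [ 0.6468 -0.2298] diam 0.0839 ztop 0.0129 zbot 0.005
block ((434.8269958496094, 292.335693359375), (70.02588653564453, 70.58545684814453), 19.343461990356445)
[[337.0, 144.0], [359.0, 150.0], [350.0, 168.0], [329.0, 162.0]]
   [0.39  0.314] z [0.39   0.3158 0.0124]  gap 0.0004
   [0.413 0.247] z [0.4236 0.2511 0.072 ]  gap 0.0354
   [0.48  0.271] z [0.4669 0.2423 0.1134]  gap 0.0198
   [0.456 0.337] z [0.4376 0.3016 0.0634]  gap 0.0563
warmer ((611.4293212890625, 210.92202758789062), (107.03715515136719, 105.8320083618164), 11.449854850769043)
[[365.0, 185.0], [398.0, 200.0], [380.0, 226.0], [347.0, 211.0]]
   [0.548 0.252] z [0.5497 0.2541 0.0065]  gap 0.001
   [0.569 0.148] z [0.5807 0.1634 0.0893]  gap 0.0639
   [0.674 0.17 ] z [0.6397 0.1455 0.1561]  gap 0.0112
   [0.653 0.273] z [0.6149 0.2248 0.0937]  gap 0.0737
```

Steel low cup and silver cooler confirmed. Positions are plausible, with diameters about 4 mm large from image bloom and heights rough, so I'll check heights with the wrist camera on the way. Moving toward a mid viewpoint.

carry_out(plan=[{"dx": 40,"dy": -25,"dz": -10,"fingers": -1},{"dx": 80,"dy": -50,"dz": -20,"fingers": -1},{"dx": 115,"dy": -72,"dz": -20,"fingers": -1},{"dx": 145,"dy": -90,"dz": -20,"fingers": -1},{"dx": 171,"dy": -106,"dz": -20,"fingers": -1}])

```text
$.plan[0]: bad value
```

carry_out(plan=[{"dx": 35,"dy": -22,"fingers": -1},{"dx": 75,"dy": -47,"fingers": -1},{"dx": 115,"dy": -72,"fingers": -1},{"dx": 145,"dy": -90,"fingers": -1},{"dx": 171,"dy": -106,"twist": -6,"fingers": -1}])

```text
$.plan[0]: bad value
```

```bash
cat >> h.py <<'E'
from workcell import bot,camera
def pose():
    o=bot.get_obs();r=R.from_quat(o["tool_rot"]).as_matrix()
    return np.array(o["eef_pos"]),np.degrees(np.arctan2(r[1,0],r[0,0])),r,o
def go(x,y,z,yaw=None):
    p,a,r,o=pose();d=r.T@(np.array([x,y,z])-p)*1000
    print("t",round(o["clock"],2),"tcp",p.round(4),"yaw",a.round(1),"-> d",d.round(1),"twist",None if yaw is None else round(-(yaw-a),1))
def snap(n):
    c=camera("wrist");cv2.imwrite(f"pics/{n}.png",c["image"][:,:,::-1]);np.savez(f"pics/{n}.npz",**c);return c
E
python3 - <<'E'
from h import *
c=snap("w1");go(.42,.15,.25,19.3);print(c["eye"])
for n,P in {"dish":(.4485,-.2783,.016),"lid":(.43,-.0975,.011),"cooler":(.647,-.23,.02),"tall":(.598,.012,.044),"low":(.429,.081,.024)}.items():print(n,proj(c,P,True).round())
E
```

```text
t 0.3 tcp [ 0.1163 -0.4861  0.231 ] yaw 13.5 -> d [ 443.4 -548.   -18.6] twist -5.8
[ 0.1879306  -0.46962731  0.3741396 ]
dish [[ 199. -115.]]
lid [[ 69. -90.]]
cooler [[ 215. -214.]]
tall [[  48. -175.]]
low [[-20. -71.]]
```

View pics/w1.png

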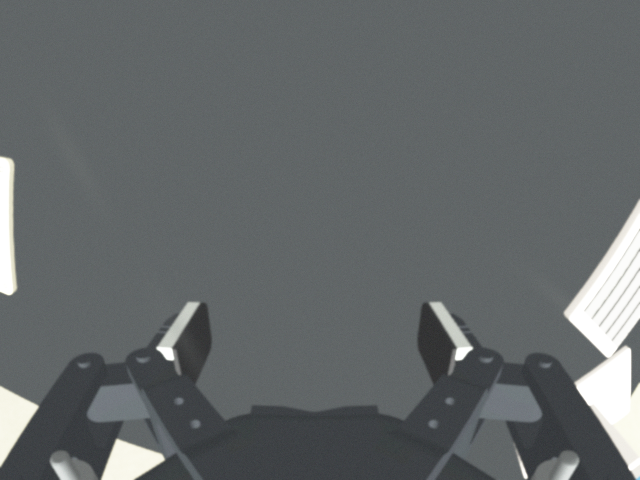

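The picture shows only bare bench and the open fingers; no move was made because every field must be given.

carry_out(plan=[{"dx": 35,"dy": -22,"dz": -10,"twist": 0,"fingers": -1},{"dx": 70,"dy": -44,"dz": -20,"twist": 0,"fingers": -1},{"dx": 105,"dy": -65,"dz": -20,"twist": 0,"fingers": -1},{"dx": 140,"dy": -87,"dz": -20,"twist": 0,"fingers": -1},{"dx": 171,"dy": -106,"dz": -20,"twist": 0,"fingers": -1}])

```text
clock: 0.72
eef_pos: [0.2591, -0.3417, 0.2516]
tool_rot: [0.993, 0.117, 0.0, 0.0]
ft_force: [0.9, -0.6, -0.7]
grip_width: 0.0856
grasp_force: 0.0
```

carry_out(plan=[{"dx": 35,"dy": -22,"dz": 0,"twist": 0,"fingers": -1},{"dx": 70,"dy": -44,"dz": 0,"twist": 0,"fingers": -1},{"dx": 105,"dy": -65,"dz": 0,"twist": 0,"fingers": -1},{"dx": 140,"dy": -87,"dz": 0,"twist": -3,"fingers": -1},{"dx": 171,"dy": -106,"dz": 0,"twist": -6,"fingers": -1}])

```text
clock: 1.13
eef_pos: [0.401, -0.1985, 0.2515]
tool_rot: [0.985, 0.171, 0.0, 0.0]
ft_force: [0.8, -1.7, 0.2]
grip_width: 0.0855
grasp_force: 0.0
```

```bash
python3 - <<'E'
from h import *
c=snap("w2");go(.42,.15,.25,19.3);print(c["eye"])
for n,P in {"dish":(.4485,-.2783,.016),"lid":(.43,-.0975,.011),"cooler":(.647,-.23,.02),"tall":(.598,.012,.044),"low":(.429,.081,.024)}.items():print(n,proj(c,P,True).round())
E
```

```text
t 1.18 tcp [ 0.4051 -0.1946  0.2513] yaw 20.1 -> d [ 132.5 -318.5    2.6] twist 0.8
[ 0.47023425 -0.1743635   0.39483021]
dish [[401. 188.]]
lid [[231. 147.]]
cooler [[422.   0.]]
tall [[181. -34.]]
low [[ 86. 106.]]
```

View pics/w2.png

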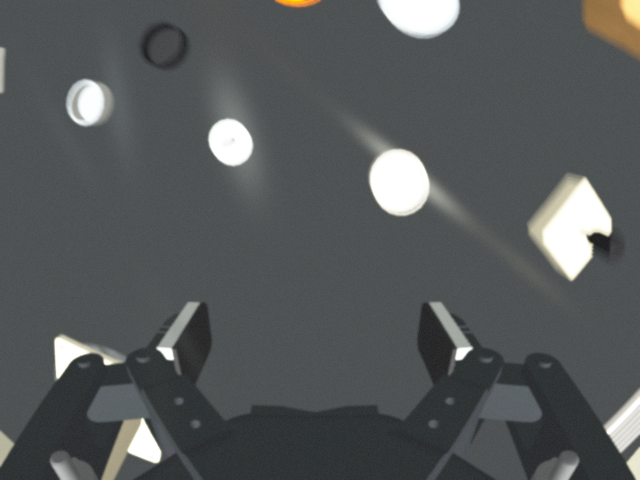

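Wrist view 1: dish (400,182), lid (231,142), low cup (89,102), black cup (164,46). All lie within about 5 px of my predictions, with the arm still settling. On to the block.

carry_out(plan=[{"dx": 9,"dy": -40,"dz": 0,"twist": 0,"fingers": -1},{"dx": 18,"dy": -80,"dz": 0,"twist": 0,"fingers": -1},{"dx": 27,"dy": -120,"dz": 0,"twist": 0,"fingers": -1},{"dx": 36,"dy": -160,"dz": 0,"twist": 0,"fingers": -1},{"dx": 45,"dy": -200,"dz": 0,"twist": 0,"fingers": -1}])

```text
clock: 1.6
eef_pos: [0.3747, 0.0044, 0.2514]
tool_rot: [0.986, 0.168, 0.0, 0.0]
ft_force: [1.2, 0.2, 0.6]
grip_width: 0.0854
grasp_force: 0.0
```

carry_out(plan=[{"dx": 9,"dy": -40,"dz": 0,"twist": 0,"fingers": -1},{"dx": 18,"dy": -80,"dz": 0,"twist": 0,"fingers": -1},{"dx": 31,"dy": -120,"dz": 0,"twist": 0.5,"fingers": -1},{"dx": 31,"dy": -139,"dz": 0,"twist": 0.5,"fingers": -1},{"dx": 31,"dy": -139,"dz": 0,"twist": 0.5,"fingers": -1}])

```text
clock: 2.02
eef_pos: [0.362, 0.1348, 0.2512]
tool_rot: [0.985, 0.174, -0.001, -0.005]
ft_force: [-0.2, -0.6, -0.5]
grip_width: 0.0855
grasp_force: 0.0
```

```bash
python3 - <<'E'
from h import *
import time
c=snap("w3x");c=snap("w3");go(.36,.28,.25,19.3)
for n,P in {"block":(.435,.2925,.02),"warmer":(.611,.211,.014),"low":(.429,.081,.024),"tall":(.598,.012,.044)}.items():print(n,proj(c,P,True).round())
E
```

```text
t 2.12 tcp [0.3624 0.1323 0.2512] yaw 19.7 -> d [  47.5 -139.9    2.4] twist 0.4
block [[193.  90.]]
warmer [[326. -37.]]
low [[387. 163.]]
tall [[507.  41.]]
```

View pics/w3.png

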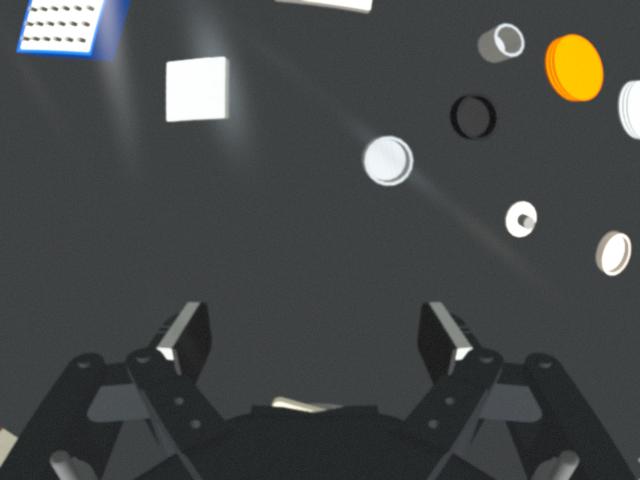

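Wrist view 2: block (194,89), low cup (388,160), tall cup rim (508,41), lid (521,219), all within about 3 px of predictions. I'll move above the block for the second view and triangulate its height.

carry_out(plan=[{"dx": 12,"dy": -40,"dz": 0,"twist": 0,"fingers": -1},{"dx": 25,"dy": -80,"dz": 0,"twist": 0,"fingers": -1},{"dx": 38,"dy": -115,"dz": 0,"twist": 0.4,"fingers": -1},{"dx": 44,"dy": -130,"dz": 0,"twist": 0.4,"fingers": -1},{"dx": 44,"dy": -130,"dz": 0,"twist": 0.4,"fingers": -1}])

```text
clock: 2.53
eef_pos: [0.3937, 0.1725, 0.2523]
tool_rot: [0.981, 0.191, -0.005, -0.021]
ft_force: [0.2, -0.0, -0.2]
grip_width: 0.0855
grasp_force: 0.0
```

```bash
cat >> h.py <<'E'
def tri(cs,px,fish=(True,True)):
    d=[rays(c,p,f)[0] for c,p,f in zip(cs,px,fish)]
    t=np.linalg.lstsq(np.c_[d[0],-d[1]],np.array(cs[1]["eye"])-cs[0]["eye"],rcond=None)[0]
    A=cs[0]["eye"]+d[0]*t[0];B=cs[1]["eye"]+d[1]*t[1];return ((A+B)/2).round(4),np.linalg.norm(A-B).round(4)
E
python3 - <<'E'
from h import *
snap("tmp");c=snap("w4");b=dict(np.load("pics/w3.npz"))
def cor(c,px,thr):
    k=blob(c["image"],px,thr,60);v=cv2.approxPolyDP(cv2.convexHull(k.astype(np.float32)),4,True)[:,0];return v
p=proj(c,(.435,.2925,.02),True)[0];print(p)
v3=cor(b,(194,89),130);v4=cor(c,p,130);print(v3.tolist(),v4.tolist())
k=blob(c["image"],p,130,60);P=cast(c,k,.02,True)[:,:2];r=cv2.minAreaRect((P*1000).astype(np.float32));print(r)
q=cv2.boxPoints(r)/1000
for x in q:
    s=proj(b,(*x,.02),True)[0];u=v3[np.linalg.norm(v3-s,axis=1).argmin()]
    w=proj(c,(*x,.02),True)[0]
    print(x,s,u,tri((b,c),(u,w)))
g=c["image"].max(2);print(g[int(p[1]),int(p[0])-60:int(p[0])+60:4])
E
```

```text
[229.78089291 125.90437425]
[[224.0, 56.0], [228.0, 117.0], [167.0, 121.0], [166.0, 63.0]] [[264.0, 96.0], [261.0, 155.0], [201.0, 155.0], [203.0, 94.0]]
((436.9171142578125, 291.6761779785156), (66.00818634033203, 67.66912078857422), 18.89879035949707)
[0.39473328 0.31299686] [164.88947933 122.06546811] [167. 121.] (array([0.3954, 0.3124, 0.0188]), np.float64(0.0025))
[0.41665113 0.24897562] [226.14322945 118.66361808] [228. 117.] (array([0.4181, 0.2475, 0.0243]), np.float64(0.0024))
[0.47910094 0.2703555 ] [226.91891215  55.59986614] [224.  56.] (array([0.4777, 0.2691, 0.0304]), np.float64(0.0027))
[0.4571831  0.33437675] [165.34810524  61.18649969] [166.  63.] (array([0.4567, 0.3411, 0.0025]), np.float64(0.0004))
[ 65  65  63  64  63  62  65  65 196 254 254 254 254 254 253 254 253 253
 254 254 254 254 254 218  84  65  63  61  63  61]
```

View pics/w4.png

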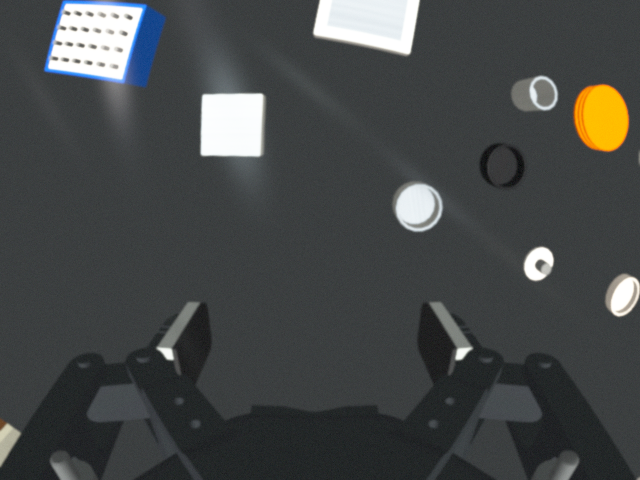

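```bash
python3 - <<'E'
from h import *
o=bot.get_obs();print({k:np.round(v,3).tolist() for k,v in o.items()});go(.36,.27,.25,19.3)
E
```

```text
{'clock': 2.633, 'joint_pos': [0.384, 0.093, -0.121, 1.359, 0.042, 3.141], 'joint_vel': [0.005, -0.017, -0.019, 0.01, 0.002, -0.001], 'tau': [-0.007, -29.713, 25.657, -0.098, 0.143, 0.0], 'eef_pos': [0.393, 0.173, 0.252], 'tool_rot': [0.981, 0.191, -0.005, -0.021], 'ft_force': [-0.238, -0.069, 0.319], 'ft_torque': [-0.089, -0.056, -0.014], 'grasp_force': 0.0, 'grip_width': 0.086}
t 2.63 tcp [0.3932 0.1728 0.2522] yaw 22.1 -> d [   5.7 -102.4    6.5] twist 2.8
```

carry_out(plan=[{"dx": 0,"dy": 0,"dz": 0,"twist": 0,"fingers": -1},{"dx": 0,"dy": 0,"dz": 0,"twist": 0,"fingers": -1},{"dx": 0,"dy": 0,"dz": 0,"twist": 0,"fingers": -1},{"dx": 0,"dy": 0,"dz": 0,"twist": 0,"fingers": -1},{"dx": 0,"dy": 0,"dz": 0,"twist": 0,"fingers": -1}])

```text
clock: 3.05
eef_pos: [0.3922, 0.1731, 0.2526]
tool_rot: [0.981, 0.192, -0.004, -0.021]
ft_force: [-0.3, 0.1, 0.6]
grip_width: 0.0852
grasp_force: 0.0
```

```bash
python3 - <<'E'
from h import *
o=bot.get_obs();print({k:np.round(v,3).tolist() for k,v in o.items()});go(.36,.27,.25,19.3)
E
```

```text
{'clock': 3.05, 'joint_pos': [0.386, 0.091, -0.122, 1.359, 0.043, 3.141], 'joint_vel': [0.001, 0.0, 0.003, 0.002, -0.001, 0.0], 'tau': [-0.029, -29.885, 25.368, 0.008, 0.135, 0.0], 'eef_pos': [0.392, 0.173, 0.253], 'tool_rot': [0.981, 0.192, -0.004, -0.021], 'ft_force': [-0.294, 0.067, 0.621], 'ft_torque': [-0.011, -0.007, -0.04], 'grasp_force': 0.0, 'grip_width': 0.085}
t 3.05 tcp [0.3922 0.1731 0.2526] yaw 22.1 -> d [   6.7 -101.7    6.9] twist 2.8
```

q6 hit its limit (q6 = 180° + q1 − ψ), so I'll use yaw near 109° instead. The block and warmer are square, so that grasp is equivalent.

carry_out(plan=[{"dx": 0,"dy": 0,"dz": 0,"twist": -7,"fingers": -1},{"dx": 0,"dy": 0,"dz": 0,"twist": -14,"fingers": -1},{"dx": 0,"dy": 0,"dz": 0,"twist": -21,"fingers": -1},{"dx": 0,"dy": 0,"dz": 0,"twist": -28,"fingers": -1},{"dx": 0,"dy": 0,"dz": 0,"twist": -35,"fingers": -1}])

```text
clock: 3.47
eef_pos: [0.3923, 0.1732, 0.2526]
tool_rot: [0.877, 0.481, 0.002, -0.021]
ft_force: [-0.2, 0.4, -0.3]
grip_width: 0.0853
grasp_force: 0.0
```

carry_out(plan=[{"dx": 0,"dy": 0,"dz": 0,"twist": -7,"fingers": -1},{"dx": 0,"dy": 0,"dz": 0,"twist": -14,"fingers": -1},{"dx": 0,"dy": 0,"dz": 0,"twist": -21,"fingers": -1},{"dx": 0,"dy": 0,"dz": 0,"twist": -28,"fingers": -1},{"dx": 0,"dy": 0,"dz": 0,"twist": -35,"fingers": -1}])

```text
clock: 3.88
eef_pos: [0.3923, 0.1732, 0.2526]
tool_rot: [0.691, 0.722, 0.008, -0.02]
ft_force: [-0.8, -0.3, 0.1]
grip_width: 0.0853
grasp_force: 0.0
```

```bash
python3 - <<'E'
from h import *
o=bot.get_obs();print({k:np.round(v,3).tolist() for k,v in o.items()});go(.437,.292,.20,108.9)
E
```

```text
{'clock': 3.883, 'joint_pos': [0.386, 0.091, -0.122, 1.359, 0.043, 1.913], 'joint_vel': [-0.001, -0.0, -0.001, -0.001, 0.0, -1.449], 'tau': [0.0, -29.929, 25.383, 0.007, 0.137, 1.207], 'eef_pos': [0.392, 0.173, 0.253], 'tool_rot': [0.691, 0.722, 0.008, -0.02], 'ft_force': [-0.767, -0.3, 0.104], 'ft_torque': [-0.042, -0.046, 0.019], 'grasp_force': 0.0, 'grip_width': 0.085}
t 3.88 tcp [0.3923 0.1732 0.2526] yaw 92.5 -> d [114.5  50.7  56.4] twist -16.4
```

The 2.5° leftover tilt is about the closing axis when yaw ≈ 110°, so the pads won't tip objects and I'll keep that yaw. Block measured: centre (0.436, 0.292), yaw 19°, top ≈ 19 mm.

carry_out(plan=[{"dx": 28,"dy": 12,"dz": 14,"twist": -4,"fingers": -1},{"dx": 57,"dy": 25,"dz": 28,"twist": -8,"fingers": -1},{"dx": 86,"dy": 38,"dz": 42,"twist": -12,"fingers": -1},{"dx": 114,"dy": 51,"dz": 56,"twist": -16.4,"fingers": -1},{"dx": 114,"dy": 51,"dz": 56,"twist": -16.4,"fingers": -1}])

```text
clock: 4.3
eef_pos: [0.4386, 0.2949, 0.1967]
tool_rot: [0.581, 0.813, 0.01, -0.019]
ft_force: [-0.7, 0.2, 0.2]
grip_width: 0.0854
grasp_force: 0.0
```

```bash
python3 - <<'E'
from h import *
o=bot.get_obs();print(np.round(o["joint_pos"],3),pose()[2].round(3).tolist());go(.436,.292,.06,109);go(.436,.292,-.003,109)
E
```

```text
[0.567 0.31  0.007 1.264 0.043 1.808] [[-0.323, 0.946, -0.02], [0.945, 0.324, 0.039], [0.043, -0.006, -0.999]]
t 4.3 tcp [0.4386 0.2949 0.1967] yaw 108.9 -> d [ -7.8  -2.5 136.6] twist -0.1
t 4.3 tcp [0.4386 0.2949 0.1967] yaw 108.9 -> d [-10.5  -2.1 199.5] twist -0.1
```

carry_out(plan=[{"dx": -3,"dy": -2,"dz": 40,"twist": 0,"fingers": -1},{"dx": -6,"dy": -2,"dz": 80,"twist": 0,"fingers": -1},{"dx": -7,"dy": -2,"dz": 120,"twist": 0,"fingers": -1},{"dx": -9,"dy": -2,"dz": 150,"twist": 0,"fingers": -1},{"dx": -9,"dy": -2,"dz": 160,"twist": 0,"fingers": -1}])

```text
clock: 4.72
eef_pos: [0.4328, 0.2857, 0.0355]
tool_rot: [0.584, 0.811, 0.007, -0.02]
ft_force: [-1.2, -1.4, 0.3]
grip_width: 0.0852
grasp_force: 0.0
```

```bash
python3 - <<'E'
from h import *
c=snap("w5");go(.436,.292,-.003,109)
E
```

```text
t 4.77 tcp [0.4331 0.286  0.0359] yaw 108.5 -> d [ 3.2  5.1 39. ] twist -0.5
```

View pics/w5.png

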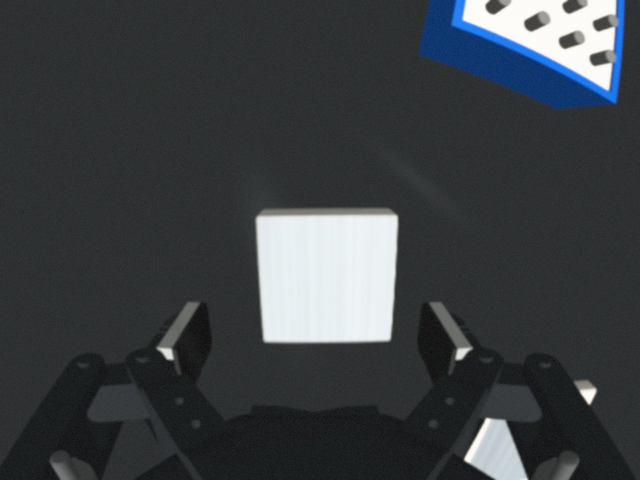

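The block sits between the fingers at (327,278), about 5 mm to the right of centre, as computed. Descending and gripping.

carry_out(plan=[{"dx": 3,"dy": 5,"dz": 12,"twist": -0.5,"fingers": -1},{"dx": 3,"dy": 5,"dz": 25,"twist": -0.5,"fingers": -1},{"dx": 3,"dy": 5,"dz": 37,"twist": -0.5,"fingers": -1},{"dx": 3,"dy": 5,"dz": 37,"twist": -0.5,"fingers": -1},{"dx": 3,"dy": 5,"dz": 37,"twist": -0.5,"fingers": 0}])

```text
clock: 5.18
eef_pos: [0.4408, 0.295, 0.0045]
tool_rot: [0.58, 0.814, 0.012, -0.018]
ft_force: [-0.0, 0.0, 1.0]
grip_width: 0.0753
grasp_force: 0.0
```

carry_out(plan=[{"dx": 0,"dy": 0,"dz": 0,"twist": 0,"fingers": 1},{"dx": 0,"dy": 0,"dz": 0,"twist": 0,"fingers": 1},{"dx": 0,"dy": 0,"dz": 0,"twist": 0,"fingers": 1},{"dx": 0,"dy": 0,"dz": 0,"twist": 0,"fingers": 1},{"dx": 0,"dy": 0,"dz": 0,"twist": 0,"fingers": 1}])

```text
clock: 5.6
eef_pos: [0.4409, 0.295, 0.0054]
tool_rot: [0.58, 0.814, 0.013, -0.018]
ft_force: [-1.9, -1.4, 6.4]
grip_width: 0.0623
grasp_force: 66.6
```

```bash
python3 - <<'E'
from h import *
go(.436,.292,.06,109);go(.611,.211,.08,101.2)
E
```

```text
t 5.6 tcp [0.4409 0.295  0.0054] yaw 109.0 -> d [  1.1  -5.6 -54.6] twist 0.0
t 5.6 tcp [0.4409 0.295  0.0054] yaw 109.0 -> d [-131.5  133.4  -80.4] twist 7.8
```

carry_out(plan=[{"dx": 1,"dy": 0,"dz": -20,"twist": 0,"fingers": 1},{"dx": 2,"dy": 0,"dz": -45,"twist": 0,"fingers": 1},{"dx": 3,"dy": 0,"dz": -65,"twist": 0,"fingers": 1},{"dx": 3,"dy": 0,"dz": -70,"twist": 0,"fingers": 1},{"dx": 3,"dy": 0,"dz": -70,"twist": 0,"fingers": 1}])

```text
clock: 6.02
eef_pos: [0.4416, 0.2953, 0.0756]
tool_rot: [0.58, 0.814, 0.014, -0.017]
ft_force: [-0.1, -0.5, -2.3]
grip_width: 0.0619
grasp_force: 67.3
```

carry_out(plan=[{"dx": -25,"dy": 25,"dz": 0,"twist": 1,"fingers": 1},{"dx": -52,"dy": 52,"dz": 0,"twist": 3,"fingers": 1},{"dx": -79,"dy": 79,"dz": 0,"twist": 5,"fingers": 1},{"dx": -106,"dy": 106,"dz": 0,"twist": 6.5,"fingers": 1},{"dx": -126,"dy": 127,"dz": 0,"twist": 7.8,"fingers": 1}])

```text
clock: 6.43
eef_pos: [0.6025, 0.2146, 0.0654]
tool_rot: [0.635, 0.772, 0.009, -0.019]
ft_force: [0.4, 1.4, -2.7]
grip_width: 0.0618
grasp_force: 67.3
```

carry_out(plan=[{"dx": 0,"dy": 0,"dz": 0,"twist": 0,"fingers": 1},{"dx": 0,"dy": 0,"dz": 0,"twist": 0,"fingers": 1},{"dx": 0,"dy": 0,"dz": 0,"twist": 0,"fingers": 1},{"dx": 0,"dy": 0,"dz": 0,"twist": 0,"fingers": 1},{"dx": 0,"dy": 0,"dz": 0,"twist": 0,"fingers": 1}])

```text
clock: 6.85
eef_pos: [0.5994, 0.2174, 0.067]
tool_rot: [0.634, 0.773, 0.009, -0.019]
ft_force: [0.3, 0.2, -2.9]
grip_width: 0.0624
grasp_force: 67.3
```

```bash
python3 - <<'E'
from h import *
go(.613,.2115,.035,101.2);snap("w6")
E
```

```text
t 6.85 tcp [0.5994 0.2174 0.067 ] yaw 101.3 -> d [-9.8 12.5 31.5] twist 0.1
```

View pics/w6.png

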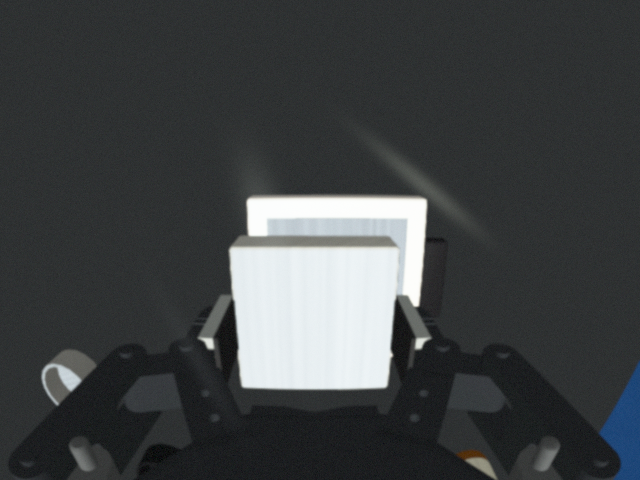

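Block held at (315,315). Behind it the warmer's far edge is visible, with corners near (248,198) and (427,198). I'll refine the warmer's centre from these.

```bash
python3 - <<'E'
from h import *
c=dict(np.load("pics/w6.npz"));g=c["image"].max(2)
k=blob(c["image"],(340,205),130,200)
v=cv2.approxPolyDP(cv2.convexHull(k.astype(np.float32)),3,True)[:,0];print(v.tolist())
A=cast(c,[[248,198],[427,198]],.014,True);print(A)
e=A[1]-A[0];print("len",np.linalg.norm(e),"ang",np.degrees(np.arctan2(e[1],e[0])))
e/=np.linalg.norm(e);n=np.array([-e[1],e[0],0]);n*=np.sign(n[1]);m=A.mean(0)-n*.05;print("centre",m)
go(m[0],m[1],.035)
E
```

```text
[[426.0, 199.0], [419.0, 303.0], [387.0, 385.0], [353.0, 389.0], [243.0, 387.0], [229.0, 249.0], [247.0, 199.0]]
[[0.55601499 0.24968583 0.014     ]
 [0.6527053  0.26966866 0.014     ]]
len 0.09873363455629915 ang 11.676831300411386
centre [0.61447971 0.21071201 0.014     ]
t 6.9 tcp [0.5997 0.2175 0.0674] yaw 101.3 -> d [-10.8  13.4  31.8] twist None
```

carry_out(plan=[{"dx": -5,"dy": 6,"dz": 10,"twist": -0.3,"fingers": 1},{"dx": -10,"dy": 13,"dz": 20,"twist": -0.3,"fingers": 1},{"dx": -10,"dy": 13,"dz": 29,"twist": -0.3,"fingers": 1},{"dx": -10,"dy": 13,"dz": 29,"twist": -0.3,"fingers": 1},{"dx": -10,"dy": 13,"dz": 29,"twist": -0.3,"fingers": 1}])

```text
clock: 7.32
eef_pos: [0.6139, 0.21, 0.0361]
tool_rot: [0.632, 0.774, 0.008, -0.02]
ft_force: [-0.3, -0.6, -2.7]
grip_width: 0.062
grasp_force: 67.3
```

```bash
python3 - <<'E'
from h import *
go(.6143,.212,.020,101.7)
E
```

```text
t 7.32 tcp [0.6139 0.21   0.0361] yaw 101.5 -> d [ 1.2  1.  16.1] twist -0.2
```

carry_out(plan=[{"dx": 1,"dy": 1,"dz": 4,"twist": 0,"fingers": 1},{"dx": 1,"dy": 1,"dz": 8,"twist": 0,"fingers": 1},{"dx": 1,"dy": 1,"dz": 12,"twist": 0,"fingers": 1},{"dx": 1,"dy": 1,"dz": 15,"twist": 0,"fingers": 1},{"dx": 1,"dy": 1,"dz": 15,"twist": 0,"fingers": 1}])

```text
clock: 7.73
eef_pos: [0.615, 0.2122, 0.0221]
tool_rot: [0.632, 0.775, 0.009, -0.019]
ft_force: [-0.4, 0.3, -2.7]
grip_width: 0.0621
grasp_force: 67.3
```

```bash
python3 - <<'E'
from h import *
go(.6143,.212,.019,101.7)
E
```

```text
t 7.73 tcp [0.615  0.2122 0.0221] yaw 101.5 -> d [-0.2 -0.7  3.1] twist -0.2
```

carry_out(plan=[{"dx": 0,"dy": 0,"dz": 1.5,"twist": 0,"fingers": 1},{"dx": 0,"dy": 0,"dz": 3,"twist": 0,"fingers": 1},{"dx": 0,"dy": 0,"dz": 3,"twist": 0,"fingers": 1},{"dx": 0,"dy": 0,"dz": 3,"twist": 0,"fingers": 0.3},{"dx": 0,"dy": 0,"dz": 3,"twist": 0,"fingers": -1}])

```text
clock: 8.15
eef_pos: [0.6159, 0.2126, 0.0204]
tool_rot: [0.632, 0.774, 0.01, -0.019]
ft_force: [0.4, -0.1, 1.0]
grip_width: 0.0726
grasp_force: 0.0
```

carry_out(plan=[{"dx": 0,"dy": 0,"dz": 0,"twist": 0,"fingers": -1},{"dx": 0,"dy": 0,"dz": 0,"twist": 0,"fingers": -1},{"dx": 0,"dy": 0,"dz": 0,"twist": 0,"fingers": -1},{"dx": 0,"dy": 0,"dz": 0,"twist": 0,"fingers": -1},{"dx": 0,"dy": 0,"dz": 0,"twist": 0,"fingers": -1}])

```text
clock: 8.57
eef_pos: [0.6158, 0.2125, 0.0203]
tool_rot: [0.632, 0.774, 0.01, -0.019]
ft_force: [0.4, 0.5, 0.3]
grip_width: 0.0853
grasp_force: 0.0
```

carry_out(plan=[{"dx": 1,"dy": 0,"dz": -25,"twist": 0,"fingers": -1},{"dx": 2,"dy": 0,"dz": -60,"twist": 0,"fingers": -1},{"dx": 4,"dy": 0,"dz": -100,"twist": 0,"fingers": -1},{"dx": 6,"dy": 0,"dz": -140,"twist": 0,"fingers": -1},{"dx": 6,"dy": 0,"dz": -140,"twist": 0,"fingers": -1}])

```text
clock: 8.98
eef_pos: [0.6216, 0.2145, 0.1707]
tool_rot: [0.632, 0.775, 0.017, -0.014]
ft_force: [1.8, 1.6, 1.5]
grip_width: 0.0854
grasp_force: 0.0
```

```bash
python3 - <<'E'
from h import *
c=snap("w7");p=proj(c,(.6145,.2107,.034),True)[0];print(p)
k=blob(c["image"],p,150,100);P=cast(c,k,.014,True)[:,:2];print(cv2.minAreaRect((P*1000).astype(np.float32)))
go(.45,-.28,.16,105)
E
```

```text
[302.26200164 237.92294622]
((613.7413330078125, 210.9854278564453), (100.64085388183594, 100.93257141113281), 11.488003730773926)
t 9.03 tcp [0.6204 0.2141 0.1669] yaw 101.6 -> d [-449.7 -266.   -13.6] twist -3.4
```

View pics/w7.png

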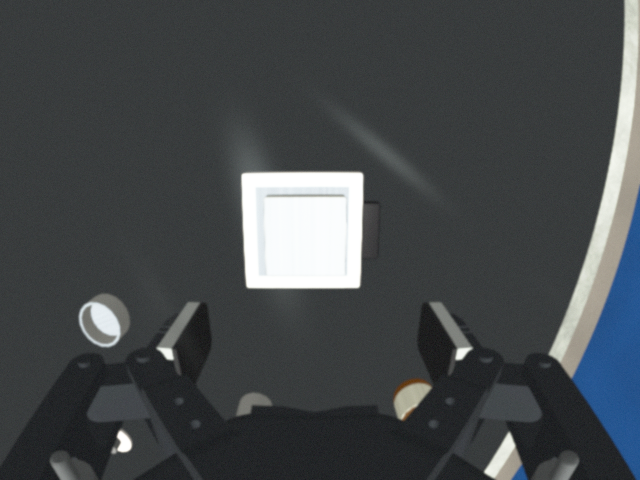

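Block placed: in this view it sits centred and square on the warmer at about (306,235); warmer centre re-measured at (0.6137, 0.2110), 100.7 mm wide. Off to the dish.

carry_out(plan=[{"dx": -34,"dy": -20,"dz": 0,"twist": 0,"fingers": -1},{"dx": -68,"dy": -40,"dz": 0,"twist": 0,"fingers": -1},{"dx": -102,"dy": -60,"dz": 0,"twist": 0,"fingers": -1},{"dx": -136,"dy": -80,"dz": -5,"twist": 0,"fingers": -1},{"dx": -170,"dy": -100,"dz": -5,"twist": 0,"fingers": -1}])

```text
clock: 9.45
eef_pos: [0.5517, 0.0248, 0.1585]
tool_rot: [0.632, 0.775, 0.01, -0.019]
ft_force: [2.2, 0.0, 0.8]
grip_width: 0.0855
grasp_force: 0.0
```

carry_out(plan=[{"dx": -34,"dy": -20,"dz": 0,"twist": 0,"fingers": -1},{"dx": -68,"dy": -40,"dz": 0,"twist": 0,"fingers": -1},{"dx": -102,"dy": -60,"dz": 0,"twist": 0,"fingers": -1},{"dx": -136,"dy": -80,"dz": -5,"twist": 0,"fingers": -1},{"dx": -170,"dy": -100,"dz": -5,"twist": -3,"fingers": -1}])

```text
clock: 9.87
eef_pos: [0.4878, -0.162, 0.1575]
tool_rot: [0.611, 0.791, 0.01, -0.019]
ft_force: [1.0, 0.4, 0.0]
grip_width: 0.0854
grasp_force: 0.0
```

carry_out(plan=[{"dx": -34,"dy": -20,"dz": 0,"twist": 0,"fingers": -1},{"dx": -68,"dy": -40,"dz": 0,"twist": 0,"fingers": -1},{"dx": -102,"dy": -56,"dz": 0,"twist": 0,"fingers": -1},{"dx": -125,"dy": -66,"dz": 0,"twist": 0,"fingers": -1},{"dx": -125,"dy": -66,"dz": 0,"twist": 0,"fingers": -1}])

```text
clock: 10.28
eef_pos: [0.4548, -0.3025, 0.1517]
tool_rot: [0.614, 0.789, 0.01, -0.019]
ft_force: [0.4, 0.5, -0.3]
grip_width: 0.0855
grasp_force: 0.0
```

```bash
cat >> h.py <<'E'
def rim(c,guess,z,thr=130,win=60,far=True):
    p=proj(c,(*guess,z),True)[0];k=blob(c["image"],p,thr,win);P=cast(c,k,z,True)[:,:2]
    u=P.mean(0)-np.array(c["eye"])[:2];s=(P-P.mean(0))@u/np.linalg.norm(u)
    v=circ(P[s>-.003] if far else P);m=cv2.moments(k.astype(np.float32))
    return p.round(),v[:2].round(4),round(v[2]*2,4)
E
python3 - <<'E'
from h import *
b=dict(np.load("pics/w7.npz"));print("block",cast(b,[306,235],.034,True))
snap("w8a");c=snap("w8")
for thr in(110,150,190):print(rim(c,(.45,-.278),.016,thr))
go(.45,-.278,.04,105);print(np.round(bot.get_obs()["joint_pos"],2),pose()[2].round(3)[:,2])
E
```

```text
block [[0.61691434 0.21358546 0.034     ]]
(array([316., 206.]), array([ 0.4499, -0.2786]), np.float64(0.0614))
(array([316., 206.]), array([ 0.45  , -0.2784]), np.float64(0.0607))
(array([316., 206.]), array([ 0.4502, -0.2786]), np.float64(0.0596))
t 10.38 tcp [ 0.4554 -0.2985  0.1518] yaw 104.4 -> d [ 16.3   0.7 112.6] twist -0.6
[-0.59  0.4   0.02  1.23  0.02  0.73] [-0.018  0.041 -0.999]
```

carry_out(plan=[{"dx": 8,"dy": 1,"dz": 35,"twist": 0,"fingers": -1},{"dx": 14,"dy": 1,"dz": 70,"twist": 0,"fingers": -1},{"dx": 16,"dy": 1,"dz": 100,"twist": 0,"fingers": -1},{"dx": 16,"dy": 1,"dz": 112,"twist": 0,"fingers": -1},{"dx": 16,"dy": 1,"dz": 112,"twist": 0,"fingers": -1}])

```text
clock: 10.8
eef_pos: [0.4486, -0.274, 0.0378]
tool_rot: [0.611, 0.791, 0.01, -0.023]
ft_force: [-0.2, -0.4, -0.3]
grip_width: 0.0853
grasp_force: 0.0
```

```bash
python3 - <<'E'
from h import *
c=snap("w9");b=dict(np.load("pics/w8.npz"))
print(rim(c,(.45,-.278),.016,150,80))
def cen(c):
    k=blob(c["image"],proj(c,(.45,-.2785,.016),True)[0],150,80);P=k;return cv2.fitEllipse(cv2.convexHull(k.astype(np.float32)))[0]
print(tri((b,c),(cen(b),cen(c))))
go(.45,-.2785,0.0,105)
E
```

```text
(array([315., 297.]), array([ 0.4505, -0.2797]), np.float64(0.0598))
(array([ 0.45  , -0.2781,  0.0144]), np.float64(0.0001))
t 10.85 tcp [ 0.4502 -0.2753  0.0399] yaw 104.7 -> d [-4.9 -0.6 39.7] twist -0.3
```

carry_out(plan=[{"dx": -2,"dy": 0,"dz": 15,"twist": 0,"fingers": -1},{"dx": -4,"dy": 0,"dz": 30,"twist": 0,"fingers": -1},{"dx": -4,"dy": 0,"dz": 38,"twist": 0,"fingers": -1},{"dx": -4,"dy": 0,"dz": 38,"twist": 0,"fingers": -1},{"dx": -4,"dy": 0,"dz": 38,"twist": 0,"fingers": -1}])

```text
clock: 11.27
eef_pos: [0.4523, -0.2801, 0.0042]
tool_rot: [0.612, 0.791, 0.01, -0.018]
ft_force: [-0.1, 0.3, -0.1]
grip_width: 0.0858
grasp_force: 0.0
```

```bash
python3 - <<'E'
from h import *
go(.4502,-.279,0.0,105)
E
```

```text
t 11.27 tcp [ 0.4523 -0.2801  0.0042] yaw 104.6 -> d [ 1.4 -1.7  4.3] twist -0.4
```

carry_out(plan=[{"dx": 1,"dy": -2,"dz": 3,"twist": 0,"fingers": -1},{"dx": 1,"dy": -2,"dz": 3.5,"twist": 0,"fingers": -1},{"dx": 1,"dy": -2,"dz": 3.5,"twist": 0,"fingers": 0},{"dx": 1,"dy": -2,"dz": 3.5,"twist": 0,"fingers": 1},{"dx": 1,"dy": -2,"dz": 3.5,"twist": 0,"fingers": 1}])

```text
clock: 11.68
eef_pos: [0.4499, -0.2799, 0.0015]
tool_rot: [0.612, 0.791, 0.01, -0.018]
ft_force: [-3.0, 0.8, 6.9]
grip_width: 0.0579
grasp_force: 62.7
```

carry_out(plan=[{"dx": 0,"dy": 0,"dz": 0,"twist": 0,"fingers": 1},{"dx": 0,"dy": 0,"dz": 0,"twist": 0,"fingers": 1},{"dx": 0,"dy": 0,"dz": 0,"twist": 0,"fingers": 1},{"dx": 0,"dy": 0,"dz": 0,"twist": 0,"fingers": 1},{"dx": 0,"dy": 0,"dz": 0,"twist": 0,"fingers": 1}])

```text
clock: 12.1
eef_pos: [0.4499, -0.2799, 0.0015]
tool_rot: [0.612, 0.791, 0.01, -0.018]
ft_force: [-2.1, 0.9, 7.8]
grip_width: 0.0579
grasp_force: 62.2
```

carry_out(plan=[{"dx": 2,"dy": 0,"dz": -35,"twist": 0,"fingers": 1},{"dx": 3,"dy": 0,"dz": -70,"twist": 0,"fingers": 1},{"dx": 4,"dy": 0,"dz": -105,"twist": 0,"fingers": 1},{"dx": 5,"dy": 0,"dz": -120,"twist": 0,"fingers": 1},{"dx": 5,"dy": 0,"dz": -120,"twist": 0,"fingers": 1}])

```text
clock: 12.52
eef_pos: [0.4533, -0.2813, 0.1252]
tool_rot: [0.612, 0.791, 0.011, -0.014]
ft_force: [-0.1, -1.1, -0.5]
grip_width: 0.0576
grasp_force: 64.5
```

```bash
python3 - <<'E'
from h import *
go(.6169,.2136,.12,102)
E
```

```text
t 12.52 tcp [ 0.4533 -0.2813  0.1252] yaw 104.5 -> d [437.5 282.7  20.6] twist 2.5
```

carry_out(plan=[{"dx": 33,"dy": 21,"dz": 1,"twist": 0,"fingers": 1},{"dx": 66,"dy": 43,"dz": 3,"twist": 0,"fingers": 1},{"dx": 98,"dy": 64,"dz": 4,"twist": 0,"fingers": 1},{"dx": 130,"dy": 85,"dz": 6,"twist": 0,"fingers": 1},{"dx": 160,"dy": 104,"dz": 7,"twist": 0,"fingers": 1}])

```text
clock: 12.93
eef_pos: [0.5103, -0.0964, 0.118]
tool_rot: [0.612, 0.791, 0.01, -0.02]
ft_force: [0.5, -0.2, -0.6]
grip_width: 0.0577
grasp_force: 64.5
```

carry_out(plan=[{"dx": 33,"dy": 21,"dz": 1,"twist": 0,"fingers": 1},{"dx": 66,"dy": 43,"dz": 3,"twist": 0,"fingers": 1},{"dx": 98,"dy": 64,"dz": 4,"twist": 0,"fingers": 1},{"dx": 130,"dy": 85,"dz": 6,"twist": 1,"fingers": 1},{"dx": 160,"dy": 104,"dz": 7,"twist": 2.5,"fingers": 1}])

```text
clock: 13.35
eef_pos: [0.5708, 0.0849, 0.1169]
tool_rot: [0.629, 0.777, 0.009, -0.02]
ft_force: [0.4, -0.3, 0.6]
grip_width: 0.058
grasp_force: 64.5
```

carry_out(plan=[{"dx": 30,"dy": 18,"dz": 1,"twist": 0,"fingers": 1},{"dx": 60,"dy": 36,"dz": 3,"twist": 0,"fingers": 1},{"dx": 90,"dy": 55,"dz": 4,"twist": 0,"fingers": 1},{"dx": 113,"dy": 70,"dz": 6,"twist": 0,"fingers": 1},{"dx": 113,"dy": 70,"dz": 6,"twist": 0,"fingers": 1}])

```text
clock: 13.77
eef_pos: [0.6164, 0.2135, 0.1143]
tool_rot: [0.627, 0.779, 0.01, -0.02]
ft_force: [-0.2, -1.1, -1.5]
grip_width: 0.0577
grasp_force: 64.5
```

```bash
python3 - <<'E'
from h import *
go(.6165,.2125,.06,102)
E
```

```text
t 13.77 tcp [0.6164 0.2135 0.1143] yaw 102.4 -> d [-3.4  0.3 54.2] twist 0.4
```

carry_out(plan=[{"dx": -2,"dy": 0,"dz": 20,"twist": 0,"fingers": 1},{"dx": -3,"dy": 0,"dz": 40,"twist": 0,"fingers": 1},{"dx": -3,"dy": 0,"dz": 60,"twist": 0,"fingers": 1},{"dx": -3,"dy": 0,"dz": 66,"twist": 0,"fingers": 1},{"dx": -3,"dy": 0,"dz": 66,"twist": 0,"fingers": 1}])

```text
clock: 14.18
eef_pos: [0.6128, 0.2065, 0.0469]
tool_rot: [0.629, 0.777, 0.007, -0.021]
ft_force: [-0.4, 0.2, -0.4]
grip_width: 0.0573
grasp_force: 64.5
```

```bash
python3 - <<'E'
from h import *
go(.6165,.212,.036,102)
E
```

```text
t 14.18 tcp [0.6128 0.2065 0.0469] yaw 102.0 -> d [ 4.2  4.9 11. ] twist -0.0
```

carry_out(plan=[{"dx": 0,"dy": 0,"dz": 0,"twist": 0,"fingers": 1},{"dx": 1,"dy": 1,"dz": 2,"twist": 0,"fingers": 1},{"dx": 2,"dy": 2,"dz": 5,"twist": 0,"fingers": 1},{"dx": 2,"dy": 2,"dz": 8,"twist": 0,"fingers": 1},{"dx": 2,"dy": 2,"dz": 8,"twist": 0,"fingers": 1}])

```text
clock: 14.6
eef_pos: [0.617, 0.2105, 0.0425]
tool_rot: [0.629, 0.777, 0.01, -0.019]
ft_force: [-0.4, 0.2, -0.6]
grip_width: 0.058
grasp_force: 64.5
```

```bash
python3 - <<'E'
from h import *
go(.6165,.212,.036,102)
E
```

```text
t 14.6 tcp [0.617  0.2105 0.0425] yaw 102.0 -> d [ 1.3 -0.1  6.6] twist 0.0
```

carry_out(plan=[{"dx": 1,"dy": 0,"dz": 2,"twist": 0,"fingers": 1},{"dx": 1,"dy": 0,"dz": 4,"twist": 0,"fingers": 1},{"dx": 1,"dy": 0,"dz": 6,"twist": 0,"fingers": 1},{"dx": 1,"dy": 0,"dz": 6,"twist": 0,"fingers": 1},{"dx": 1,"dy": 0,"dz": 6,"twist": 0,"fingers": 1}])

```text
clock: 15.02
eef_pos: [0.6164, 0.2116, 0.0362]
tool_rot: [0.629, 0.777, 0.01, -0.019]
ft_force: [-0.2, -0.2, -0.7]
grip_width: 0.0576
grasp_force: 64.5
```

```bash
python3 - <<'E'
from h import *
go(.6165,.212,.036,102)
E
```

```text
t 15.02 tcp [0.6164 0.2116 0.0362] yaw 102.0 -> d [0.4 0.2 0.3] twist 0.0
```

carry_out(plan=[{"dx": 0,"dy": 0,"dz": 1,"twist": 0,"fingers": 1},{"dx": 0,"dy": 0,"dz": 1,"twist": 0,"fingers": 1},{"dx": 0,"dy": 0,"dz": 1,"twist": 0,"fingers": 0.2},{"dx": 0,"dy": 0,"dz": 1,"twist": 0,"fingers": -1},{"dx": 0,"dy": 0,"dz": 1,"twist": 0,"fingers": -1}])

```text
clock: 15.43
eef_pos: [0.6167, 0.2117, 0.0356]
tool_rot: [0.629, 0.777, 0.01, -0.019]
ft_force: [0.1, 0.1, -0.2]
grip_width: 0.0795
grasp_force: 0.0
```

carry_out(plan=[{"dx": 0,"dy": 0,"dz": 0,"twist": 0,"fingers": -1},{"dx": 0,"dy": 0,"dz": 0,"twist": 0,"fingers": -1},{"dx": 0,"dy": 0,"dz": 0,"twist": 0,"fingers": -1},{"dx": 0,"dy": 0,"dz": -5,"twist": 0,"fingers": -1},{"dx": 0,"dy": 0,"dz": -10,"twist": 0,"fingers": -1}])

```text
clock: 15.85
eef_pos: [0.6164, 0.2112, 0.0455]
tool_rot: [0.629, 0.777, 0.009, -0.019]
ft_force: [0.1, -0.8, 0.7]
grip_width: 0.0857
grasp_force: 0.0
```

carry_out(plan=[{"dx": 1,"dy": 0,"dz": -30,"twist": 0,"fingers": -1},{"dx": 2,"dy": 0,"dz": -65,"twist": 0,"fingers": -1},{"dx": 4,"dy": 0,"dz": -100,"twist": 0,"fingers": -1},{"dx": 5,"dy": 0,"dz": -120,"twist": 0,"fingers": -1},{"dx": 5,"dy": 0,"dz": -120,"twist": 0,"fingers": -1}])

```text
clock: 16.27
eef_pos: [0.6213, 0.2126, 0.1734]
tool_rot: [0.629, 0.777, 0.015, -0.015]
ft_force: [0.6, 0.4, 0.8]
grip_width: 0.0851
grasp_force: 0.0
```

```bash
python3 - <<'E'
from h import *
snap("w10a");c=snap("w10");p=proj(c,(.6165,.212,.05),True)[0];print(p)
im=c["image"][int(p[1])-100:int(p[1])+100,int(p[0])-130:int(p[0])+130,::-1]
cv2.imwrite("pics/w10c.png",cv2.resize(im,None,fx=3,fy=3,interpolation=cv2.INTER_CUBIC))
go(.598,-.05,.16,105)
E
```

```text
[308.75603288 239.19885461]
t 16.37 tcp [0.6187 0.2118 0.1677] yaw 102.0 -> d [-251.8  -74.9   -2.6] twist -3.0
```

View pics/w10c.png

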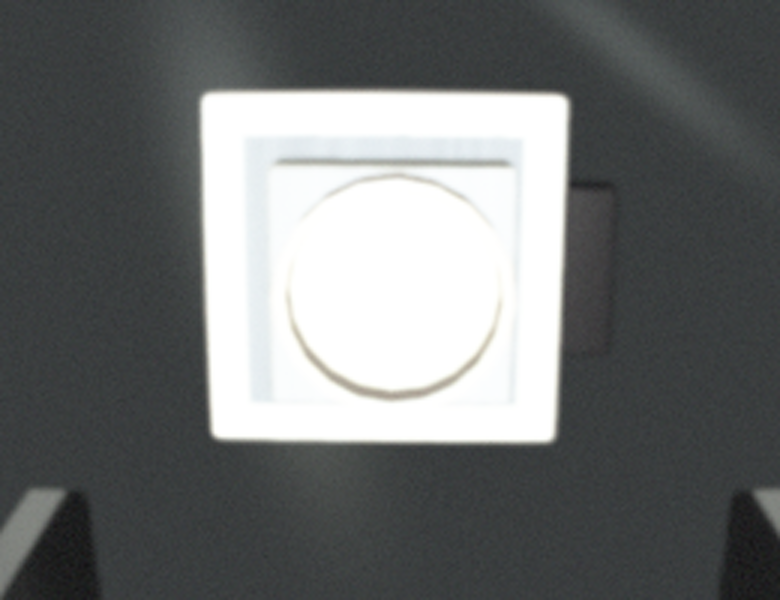

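Dish sits level on the block (crop centre (394,283), block edges 270–517 across). Both look concentric on the warmer. Computing offsets, then on to the tall cup.

```bash
python3 - <<'E'
from h import *
c=dict(np.load("pics/w10.npz"));f=lambda u,v:(308-130+u/3,239-100+v/3)
print("dish",cast(c,f(394,281),.05,True),"block",cast(c,f(393.5,284),.034,True),"warmer",cast(c,f(385,266),.014,True))
E
```

```text
dish [[0.61590167 0.21693389 0.05      ]] block [[0.61649636 0.21250654 0.034     ]] warmer [[0.6138362  0.21245681 0.014     ]]
```

carry_out(plan=[{"dx": -35,"dy": -10,"dz": 0,"twist": 0,"fingers": -1},{"dx": -70,"dy": -20,"dz": 0,"twist": 0,"fingers": -1},{"dx": -105,"dy": -31,"dz": 0,"twist": 0,"fingers": -1},{"dx": -140,"dy": -42,"dz": 0,"twist": 0,"fingers": -1},{"dx": -175,"dy": -52,"dz": 0,"twist": 0,"fingers": -1}])

```text
clock: 16.78
eef_pos: [0.6015, 0.0281, 0.1567]
tool_rot: [0.629, 0.777, 0.009, -0.02]
ft_force: [0.3, 0.0, -0.4]
grip_width: 0.0853
grasp_force: 0.0
```

carry_out(plan=[{"dx": -35,"dy": -10,"dz": 0,"twist": 0,"fingers": -1},{"dx": -75,"dy": -23,"dz": 0,"twist": 0,"fingers": -1},{"dx": -75,"dy": -23,"dz": 0,"twist": 0,"fingers": -1},{"dx": -75,"dy": -23,"dz": 0,"twist": 0,"fingers": -1},{"dx": -75,"dy": -23,"dz": 0,"twist": 0,"fingers": -1}])

```text
clock: 17.2
eef_pos: [0.5956, -0.0485, 0.1545]
tool_rot: [0.629, 0.777, 0.009, -0.02]
ft_force: [0.7, -0.3, 0.0]
grip_width: 0.0852
grasp_force: 0.0
```

```bash
python3 - <<'E'
from h import *
snap("w11a");c=snap("w11")
for z in(.044,):
  for t in(110,150,190):print(rim(c,(.6,.0125),z,t))
go(.6,.0125,.07,105)
E
```

```text
(array([339., 161.]), array([0.6007, 0.0111]), np.float64(0.0367))
(array([339., 161.]), array([0.6007, 0.0111]), np.float64(0.0359))
(array([339., 161.]), array([0.6008, 0.0111]), np.float64(0.035))
t 17.3 tcp [ 0.5962 -0.0472  0.155 ] yaw 102.1 -> d [53.9 17.1 87.2] twist -2.9
```

carry_out(plan=[{"dx": 15,"dy": 5,"dz": 10,"twist": 0,"fingers": -1},{"dx": 35,"dy": 12,"dz": 30,"twist": 0,"fingers": -1},{"dx": 52,"dy": 18,"dz": 60,"twist": 0,"fingers": -1},{"dx": 52,"dy": 18,"dz": 80,"twist": 0,"fingers": -1},{"dx": 52,"dy": 18,"dz": 80,"twist": 0,"fingers": -1}])

```text
clock: 17.72
eef_pos: [0.598, 0.0124, 0.0728]
tool_rot: [0.627, 0.779, 0.007, -0.023]
ft_force: [0.3, -0.3, -0.8]
grip_width: 0.0855
grasp_force: 0.0
```

```bash
python3 - <<'E'
from h import *
snap("w12a");c=snap("w12");b=dict(np.load("pics/w11.npz"))
print(rim(c,(.6007,.0111),.044,150,70))
def far(c):
    k=blob(c["image"],proj(c,(.6007,.0111,.044),True)[0],150,70);return k[k[:,1]==k[:,1].min()].mean(0)
print("far rim point",tri((b,c),(far(b),far(c))))
go(.6007,.0111,.019,102)
E
```

```text
(array([317., 283.]), array([0.6013, 0.0103]), np.float64(0.0361))
far rim point (array([0.5972, 0.0296, 0.015 ]), np.float64(0.0019))
t 17.82 tcp [0.6012 0.0107 0.0773] yaw 102.2 -> d [-1.9  0.2 58.3] twist 0.2
```

carry_out(plan=[{"dx": -1,"dy": 0,"dz": 20,"twist": 0,"fingers": -1},{"dx": -2,"dy": 0,"dz": 40,"twist": 0,"fingers": -1},{"dx": -2,"dy": 0,"dz": 58,"twist": 0,"fingers": -1},{"dx": -2,"dy": 0,"dz": 58,"twist": 0,"fingers": -1},{"dx": -2,"dy": 0,"dz": 58,"twist": 0,"fingers": -1}])

```text
clock: 18.23
eef_pos: [0.6017, 0.0094, 0.0208]
tool_rot: [0.629, 0.777, 0.01, -0.019]
ft_force: [0.5, 0.5, -0.1]
grip_width: 0.0853
grasp_force: 0.0
```

```bash
python3 - <<'E'
from h import *
b,c=[dict(np.load(f"pics/{n}.npz")) for n in("w11","w12")]
def far(c):
    k=blob(c["image"],proj(c,(.6007,.0111,.044),True)[0],150,70);return k[k[:,1]==k[:,1].max()].mean(0)
print("rim point",tri((b,c),(far(b),far(c))))
go(.6007,.0111,.019,102)
E
```

```text
rim point (array([ 0.6041, -0.0058,  0.0479]), np.float64(0.0005))
t 18.23 tcp [0.6017 0.0094 0.0208] yaw 102.0 -> d [ 1.8 -0.6  1.9] twist 0.0
```

Rim measured at 48 mm against the stated 44 mm, which agrees. Gripping the tall cup and lifting it clear.

carry_out(plan=[{"dx": 1,"dy": 0,"dz": 1,"twist": 0,"fingers": 0},{"dx": 1,"dy": 0,"dz": 1,"twist": 0,"fingers": 1},{"dx": 1,"dy": 0,"dz": 1,"twist": 0,"fingers": 1},{"dx": 1,"dy": 0,"dz": 1,"twist": 0,"fingers": 1},{"dx": 1,"dy": 0,"dz": 1,"twist": 0,"fingers": 1}])

```text
clock: 18.65
eef_pos: [0.6022, 0.0105, 0.0205]
tool_rot: [0.629, 0.777, 0.011, -0.018]
ft_force: [0.1, 0.4, 6.6]
grip_width: 0.0346
grasp_force: 59.9
```

carry_out(plan=[{"dx": 0,"dy": 0,"dz": 0,"twist": 0,"fingers": 1},{"dx": 0,"dy": 0,"dz": 0,"twist": 0,"fingers": 1},{"dx": 0,"dy": 0,"dz": 0,"twist": 0,"fingers": 1},{"dx": 0,"dy": 0,"dz": 0,"twist": 0,"fingers": 1},{"dx": 0,"dy": 0,"dz": 0,"twist": 0,"fingers": 1}])

```text
clock: 19.07
eef_pos: [0.6023, 0.0105, 0.0205]
tool_rot: [0.629, 0.777, 0.011, -0.018]
ft_force: [0.2, 0.3, 5.6]
grip_width: 0.0348
grasp_force: 59.8
```

```bash
python3 - <<'E'
from h import *
go(.6007,.0111,.13,102);go(.616,.2145,.13,102)
E
```

```text
t 19.07 tcp [0.6023 0.0105 0.0205] yaw 102.0 -> d [   5.4   -2.  -109.3] twist 0.0
t 19.07 tcp [0.6023 0.0105 0.0205] yaw 102.0 -> d [ 201.    55.4 -101.6] twist 0.0
```

carry_out(plan=[{"dx": 1,"dy": 0,"dz": -20,"twist": 0,"fingers": 1},{"dx": 2,"dy": 0,"dz": -50,"twist": 0,"fingers": 1},{"dx": 4,"dy": 0,"dz": -85,"twist": 0,"fingers": 1},{"dx": 4,"dy": 0,"dz": -105,"twist": 0,"fingers": 1},{"dx": 4,"dy": 0,"dz": -109,"twist": 0,"fingers": 1}])

```text
clock: 19.48
eef_pos: [0.6052, 0.0102, 0.1331]
tool_rot: [0.629, 0.777, 0.013, -0.015]
ft_force: [-0.4, -0.4, -0.0]
grip_width: 0.0349
grasp_force: 59.9
```

carry_out(plan=[{"dx": 30,"dy": 8,"dz": 2,"twist": 0,"fingers": 1},{"dx": 65,"dy": 18,"dz": 3,"twist": 0,"fingers": 1},{"dx": 100,"dy": 29,"dz": 4,"twist": 0,"fingers": 1},{"dx": 135,"dy": 40,"dz": 6,"twist": 0,"fingers": 1},{"dx": 170,"dy": 50,"dz": 8,"twist": 0,"fingers": 1}])

```text
clock: 19.9
eef_pos: [0.6149, 0.1883, 0.1253]
tool_rot: [0.629, 0.777, 0.009, -0.019]
ft_force: [1.0, -1.0, -1.1]
grip_width: 0.0349
grasp_force: 59.9
```

carry_out(plan=[{"dx": 15,"dy": 4,"dz": 0,"twist": 0,"fingers": 1},{"dx": 25,"dy": 7,"dz": 0,"twist": 0,"fingers": 1},{"dx": 25,"dy": 7,"dz": 0,"twist": 0,"fingers": 1},{"dx": 25,"dy": 7,"dz": 0,"twist": 0,"fingers": 1},{"dx": 25,"dy": 7,"dz": 0,"twist": 0,"fingers": 1}])

```text
clock: 20.32
eef_pos: [0.617, 0.2112, 0.1272]
tool_rot: [0.63, 0.777, 0.009, -0.019]
ft_force: [0.5, -0.6, 0.9]
grip_width: 0.0348
grasp_force: 59.9
```

```bash
python3 - <<'E'
from h import *
go(.616,.2145,.07,102)
E
```

```text
t 20.32 tcp [0.617  0.2112 0.1272] yaw 101.9 -> d [ 1.1  0.3 57.3] twist -0.1
```

carry_out(plan=[{"dx": 1,"dy": 0,"dz": 15,"twist": 0,"fingers": 1},{"dx": 1,"dy": 0,"dz": 30,"twist": 0,"fingers": 1},{"dx": 1,"dy": 0,"dz": 47,"twist": 0,"fingers": 1},{"dx": 1,"dy": 0,"dz": 47,"twist": 0,"fingers": 1},{"dx": 1,"dy": 0,"dz": 47,"twist": 0,"fingers": 1}])

```text
clock: 20.73
eef_pos: [0.6154, 0.2137, 0.0798]
tool_rot: [0.63, 0.776, 0.009, -0.02]
ft_force: [-0.1, -0.3, -0.2]
grip_width: 0.0346
grasp_force: 59.9
```

carry_out(plan=[{"dx": 0,"dy": 0,"dz": 0,"twist": 0,"fingers": 1},{"dx": 0,"dy": 0,"dz": 0,"twist": 0,"fingers": 1},{"dx": 0,"dy": 0,"dz": 0,"twist": 0,"fingers": 1},{"dx": 0,"dy": 0,"dz": 0,"twist": 0,"fingers": 1},{"dx": 0,"dy": 0,"dz": 0,"twist": 0,"fingers": 1}])

```text
clock: 21.15
eef_pos: [0.6165, 0.2159, 0.0815]
tool_rot: [0.629, 0.777, 0.01, -0.019]
ft_force: [0.8, -0.5, -0.8]
grip_width: 0.0347
grasp_force: 59.9
```

```bash
python3 - <<'E'
from h import *
go(.616,.2145,.0595,102)
E
```

```text
t 21.15 tcp [0.6165 0.2159 0.0815] yaw 102.0 -> d [-2.2 -0.6 21.9] twist 0.0
```

carry_out(plan=[{"dx": -2,"dy": -0.5,"dz": 6,"twist": 0,"fingers": 1},{"dx": -2,"dy": -0.5,"dz": 12,"twist": 0,"fingers": 1},{"dx": -2,"dy": -0.5,"dz": 18,"twist": 0,"fingers": 1},{"dx": -2,"dy": -0.5,"dz": 21,"twist": 0,"fingers": 1},{"dx": -2,"dy": -0.5,"dz": 21,"twist": 0,"fingers": 1}])

```text
clock: 21.57
eef_pos: [0.615, 0.2144, 0.0589]
tool_rot: [0.629, 0.777, 0.009, -0.019]
ft_force: [-0.3, 0.1, 0.0]
grip_width: 0.0347
grasp_force: 60.0
```

```bash
python3 - <<'E'
from h import *
go(.616,.2145,.0585,102)
E
```

```text
t 21.57 tcp [0.615  0.2144 0.0589] yaw 102.0 -> d [-0.1  1.   0.3] twist 0.0
```

carry_out(plan=[{"dx": 0,"dy": 0,"dz": 0.5,"twist": 0,"fingers": 1},{"dx": 0,"dy": 0,"dz": 0.5,"twist": 0,"fingers": 0.5},{"dx": 0,"dy": 0,"dz": 0.5,"twist": 0,"fingers": 0},{"dx": 0,"dy": 0,"dz": 0.5,"twist": 0,"fingers": -1},{"dx": 0,"dy": 0,"dz": 0.5,"twist": 0,"fingers": -1}])

```text
clock: 21.98
eef_pos: [0.6158, 0.2146, 0.0592]
tool_rot: [0.629, 0.777, 0.01, -0.019]
ft_force: [0.2, 0.5, -0.4]
grip_width: 0.0657
grasp_force: 0.0
```

carry_out(plan=[{"dx": 0,"dy": 0,"dz": 0,"twist": 0,"fingers": -1},{"dx": 0,"dy": 0,"dz": 0,"twist": 0,"fingers": -1},{"dx": 0,"dy": 0,"dz": 0,"twist": 0,"fingers": -1},{"dx": 0,"dy": 0,"dz": -10,"twist": 0,"fingers": -1},{"dx": 1,"dy": 0,"dz": -25,"twist": 0,"fingers": -1}])

```text
clock: 22.4
eef_pos: [0.6145, 0.214, 0.083]
tool_rot: [0.629, 0.777, 0.008, -0.02]
ft_force: [-0.2, 0.9, -0.1]
grip_width: 0.0854
grasp_force: 0.0
```

carry_out(plan=[{"dx": 1,"dy": 0,"dz": -30,"twist": 0,"fingers": -1},{"dx": 2,"dy": 0,"dz": -60,"twist": 0,"fingers": -1},{"dx": 3,"dy": 0,"dz": -85,"twist": 0,"fingers": -1},{"dx": 3,"dy": 0,"dz": -90,"twist": 0,"fingers": -1},{"dx": 3,"dy": 0,"dz": -90,"twist": 0,"fingers": -1}])

```text
clock: 22.82
eef_pos: [0.6186, 0.2145, 0.1781]
tool_rot: [0.629, 0.777, 0.013, -0.017]
ft_force: [0.5, -0.6, -1.3]
grip_width: 0.0853
grasp_force: 0.0
```

```bash
python3 - <<'E'
from h import *
snap("w13a");c=snap("w13");p=proj(c,(.615,.2145,.082),True)[0];print(p)
im=c["image"][int(p[1])-100:int(p[1])+100,int(p[0])-130:int(p[0])+130,::-1];print(p.astype(int))
cv2.imwrite("pics/w13c.png",cv2.resize(im,None,fx=3,fy=3,interpolation=cv2.INTER_CUBIC))
go(.43,-.12,.18,105)
E
```

```text
[310.93372637 248.20411809]
[310 248]
t 22.92 tcp [0.6164 0.2138 0.1738] yaw 102.0 -> d [-287.1 -252.1  -15.9] twist -3.0
```

View pics/w13c.png

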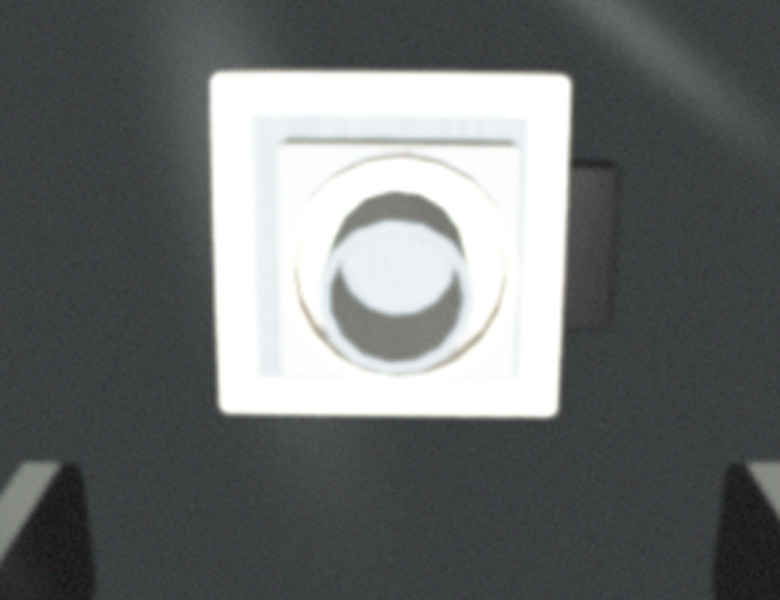

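Tall cup stands inside the dish: rim centre at crop (397,298), within about 1 mm of target. Now the lid.

carry_out(plan=[{"dx": -28,"dy": -23,"dz": 0,"twist": 0,"fingers": -1},{"dx": -58,"dy": -48,"dz": 0,"twist": 0,"fingers": -1},{"dx": -88,"dy": -73,"dz": -2,"twist": 0,"fingers": -1},{"dx": -118,"dy": -98,"dz": -5,"twist": 0,"fingers": -1},{"dx": -148,"dy": -123,"dz": -8,"twist": 0,"fingers": -1}])

```text
clock: 23.33
eef_pos: [0.5247, 0.042, 0.1746]
tool_rot: [0.629, 0.777, 0.008, -0.021]
ft_force: [0.9, -0.9, -0.9]
grip_width: 0.0851
grasp_force: 0.0
```

carry_out(plan=[{"dx": -28,"dy": -23,"dz": 0,"twist": 0,"fingers": -1},{"dx": -58,"dy": -48,"dz": 0,"twist": 0,"fingers": -1},{"dx": -88,"dy": -73,"dz": -2,"twist": 0,"fingers": -1},{"dx": -118,"dy": -98,"dz": -5,"twist": 0,"fingers": -1},{"dx": -148,"dy": -123,"dz": -8,"twist": 0,"fingers": -1}])

```text
clock: 23.75
eef_pos: [0.4354, -0.1281, 0.1779]
tool_rot: [0.629, 0.777, 0.009, -0.021]
ft_force: [0.3, -0.1, 0.9]
grip_width: 0.0854
grasp_force: 0.0
```

carry_out(plan=[{"dx": -20,"dy": -12,"dz": 0,"twist": 0,"fingers": -1},{"dx": -20,"dy": -12,"dz": 0,"twist": 0,"fingers": -1},{"dx": -20,"dy": -12,"dz": 0,"twist": 0,"fingers": -1},{"dx": -20,"dy": -12,"dz": 0,"twist": 0,"fingers": -1},{"dx": -20,"dy": -12,"dz": 0,"twist": 0,"fingers": -1}])

```text
clock: 24.17
eef_pos: [0.4305, -0.1483, 0.1783]
tool_rot: [0.628, 0.778, 0.01, -0.02]
ft_force: [0.4, 1.1, 0.3]
grip_width: 0.0852
grasp_force: 0.0
```

```bash
python3 - <<'E'
from h import *
snap("w14a");c=snap("w14")
for t in(110,150,190):print(rim(c,(.4315,-.0975),.011,t,60,False))
w=dict(np.load("pics/w13.npz"));print("cup",cast(w,[312.3,247.3],.082,True))
go(.4315,-.0975,.06,105);print(np.round(bot.get_obs()["joint_pos"],2))
E
```

```text
(array([329., 169.]), array([ 0.4318, -0.0983]), np.float64(0.0444))
(array([329., 169.]), array([ 0.4318, -0.0983]), np.float64(0.0433))
(array([329., 169.]), array([ 0.4318, -0.0983]), np.float64(0.0427))
cup [[0.61576405 0.21530462 0.082     ]]
t 24.27 tcp [ 0.4308 -0.1482  0.1787] yaw 102.2 -> d [ 44.3  12.5 120.6] twist -2.8
[-0.35  0.21 -0.18  1.21  0.03  1.01]
```

carry_out(plan=[{"dx": 15,"dy": 4,"dz": 30,"twist": 0,"fingers": -1},{"dx": 30,"dy": 8,"dz": 65,"twist": 0,"fingers": -1},{"dx": 43,"dy": 12,"dz": 100,"twist": 0,"fingers": -1},{"dx": 43,"dy": 12,"dz": 120,"twist": 0,"fingers": -1},{"dx": 43,"dy": 12,"dz": 120,"twist": 0,"fingers": -1}])

```text
clock: 24.68
eef_pos: [0.4275, -0.0974, 0.0569]
tool_rot: [0.628, 0.778, 0.008, -0.023]
ft_force: [-0.3, -1.4, 0.7]
grip_width: 0.0849
grasp_force: 0.0
```

```bash
python3 - <<'E'
from h import *
snap("w15a");c=snap("w15");b=dict(np.load("pics/w14.npz"))
for t in(150,190):print(rim(c,(.4318,-.0983),.011,t,80,False))
def cen(c):
    k=blob(c["image"],proj(c,(.4318,-.0983,.011),True)[0],150,80);return cv2.fitEllipse(cv2.convexHull(k.astype(np.float32)))[0]
print(tri((b,c),(cen(b),cen(c))))
go(.4318,-.0983,.0145,102)
E
```

```text
(array([319., 272.]), array([ 0.4323, -0.0988]), np.float64(0.0434))
(array([319., 272.]), array([ 0.4323, -0.0987]), np.float64(0.0429))
(array([ 0.4319, -0.0983,  0.0103]), np.float64(0.0004))
t 24.78 tcp [ 0.4312 -0.0993  0.0608] yaw 102.1 -> d [-1.1  1.2 46.3] twist 0.1
```

Lid disc triangulated at (0.432, −0.0985), height 10.3 mm, which agrees with 11. Descending on the knob.

carry_out(plan=[{"dx": 0,"dy": 1,"dz": 15,"twist": 0,"fingers": -1},{"dx": -1,"dy": 1,"dz": 30,"twist": 0,"fingers": -1},{"dx": -1,"dy": 1,"dz": 43,"twist": 0,"fingers": -1},{"dx": -1,"dy": 1,"dz": 43,"twist": 0,"fingers": -1},{"dx": -1,"dy": 1,"dz": 43,"twist": 0,"fingers": -1}])

```text
clock: 25.2
eef_pos: [0.433, -0.0996, 0.0192]
tool_rot: [0.629, 0.777, 0.01, -0.018]
ft_force: [0.1, -0.7, 0.1]
grip_width: 0.0854
grasp_force: 0.0
```

```bash
python3 - <<'E'
from h import *
go(.4321,-.0985,.015,102)
E
```

```text
t 25.2 tcp [ 0.433  -0.0996  0.0192] yaw 102.0 -> d [ 1.1 -0.6  4.3] twist 0.0
```

carry_out(plan=[{"dx": 1,"dy": -0.5,"dz": 3,"twist": 0,"fingers": -1},{"dx": 1,"dy": -0.5,"dz": 3.5,"twist": 0,"fingers": 0},{"dx": 1,"dy": -0.5,"dz": 3.5,"twist": 0,"fingers": 1},{"dx": 1,"dy": -0.5,"dz": 3.5,"twist": 0,"fingers": 1},{"dx": 1,"dy": -0.5,"dz": 3.5,"twist": 0,"fingers": 1}])

```text
clock: 25.62
eef_pos: [0.4314, -0.0983, 0.0149]
tool_rot: [0.629, 0.777, 0.01, -0.018]
ft_force: [0.7, -0.5, 0.4]
grip_width: 0.0388
grasp_force: 0.0
```

carry_out(plan=[{"dx": 0,"dy": 0,"dz": 0,"twist": 0,"fingers": 1},{"dx": 0,"dy": 0,"dz": 0,"twist": 0,"fingers": 1},{"dx": 0,"dy": 0,"dz": 0,"twist": 0,"fingers": 1},{"dx": 0,"dy": 0,"dz": 0,"twist": 0,"fingers": 1},{"dx": 0,"dy": 0,"dz": 0,"twist": 0,"fingers": 1}])

```text
clock: 26.03
eef_pos: [0.4312, -0.0982, 0.0148]
tool_rot: [0.629, 0.777, 0.01, -0.019]
ft_force: [-1.6, -0.1, 5.9]
grip_width: 0.0133
grasp_force: 58.6
```

```bash
python3 - <<'E'
from h import *
go(.4321,-.0985,.17,102);go(.616,.2152,.17,102)
E
```

```text
t 26.03 tcp [ 0.4312 -0.0982  0.0148] yaw 102.0 -> d [   6.    -0.4 -155.1] twist 0.0
t 26.03 tcp [ 0.4312 -0.0982  0.0148] yaw 102.0 -> d [ 274.2  244.9 -145.8] twist 0.0
```

carry_out(plan=[{"dx": 1,"dy": 0,"dz": -25,"twist": 0,"fingers": 1},{"dx": 2,"dy": 0,"dz": -60,"twist": 0,"fingers": 1},{"dx": 4,"dy": 0,"dz": -95,"twist": 0,"fingers": 1},{"dx": 5,"dy": 0,"dz": -130,"twist": 0,"fingers": 1},{"dx": 6,"dy": 0,"dz": -152,"twist": 0,"fingers": 1}])

```text
clock: 26.45
eef_pos: [0.4334, -0.0986, 0.1697]
tool_rot: [0.629, 0.777, 0.011, -0.017]
ft_force: [1.3, -0.2, -0.9]
grip_width: 0.0132
grasp_force: 58.5
```

carry_out(plan=[{"dx": 22,"dy": 20,"dz": 0,"twist": 0,"fingers": 1},{"dx": 50,"dy": 45,"dz": 2,"twist": 0,"fingers": 1},{"dx": 78,"dy": 71,"dz": 4,"twist": 0,"fingers": 1},{"dx": 106,"dy": 97,"dz": 5,"twist": 0,"fingers": 1},{"dx": 134,"dy": 122,"dz": 6,"twist": 0,"fingers": 1}])

```text
clock: 26.87
eef_pos: [0.5241, 0.0599, 0.1648]
tool_rot: [0.629, 0.777, 0.01, -0.019]
ft_force: [1.4, 0.1, 0.4]
grip_width: 0.0131
grasp_force: 58.6
```

carry_out(plan=[{"dx": 27,"dy": 25,"dz": 0,"twist": 0,"fingers": 1},{"dx": 54,"dy": 50,"dz": 0,"twist": 0,"fingers": 1},{"dx": 80,"dy": 75,"dz": 1,"twist": 0,"fingers": 1},{"dx": 107,"dy": 99,"dz": 2,"twist": 0,"fingers": 1},{"dx": 128,"dy": 118,"dz": 3,"twist": 0,"fingers": 1}])

```text
clock: 27.28
eef_pos: [0.613, 0.2109, 0.1655]
tool_rot: [0.628, 0.778, 0.01, -0.019]
ft_force: [0.3, -1.3, -0.2]
grip_width: 0.0134
grasp_force: 58.6
```

carry_out(plan=[{"dx": 0,"dy": 0,"dz": 0,"twist": 0,"fingers": 1},{"dx": 0,"dy": 0,"dz": 0,"twist": 0,"fingers": 1},{"dx": 0,"dy": 0,"dz": 0,"twist": 0,"fingers": 1},{"dx": 0,"dy": 0,"dz": 0,"twist": 0,"fingers": 1},{"dx": 0,"dy": 0,"dz": 0,"twist": 0,"fingers": 1}])

```text
clock: 27.7
eef_pos: [0.6119, 0.2069, 0.1668]
tool_rot: [0.63, 0.777, 0.01, -0.019]
ft_force: [-0.5, 0.7, -0.5]
grip_width: 0.0132
grasp_force: 58.7
```

```bash
python3 - <<'E'
from h import *
go(.616,.2155,.11,102)
E
```

```text
t 27.7 tcp [0.6119 0.2069 0.1668] yaw 101.9 -> d [ 5.2  6.3 57. ] twist -0.1
```

carry_out(plan=[{"dx": 2,"dy": 3,"dz": 15,"twist": 0,"fingers": 1},{"dx": 5,"dy": 6,"dz": 30,"twist": 0,"fingers": 1},{"dx": 5,"dy": 6,"dz": 45,"twist": 0,"fingers": 1},{"dx": 5,"dy": 6,"dz": 55,"twist": 0,"fingers": 1},{"dx": 5,"dy": 6,"dz": 55,"twist": 0,"fingers": 1}])

```text
clock: 28.12
eef_pos: [0.6143, 0.2151, 0.1093]
tool_rot: [0.629, 0.777, 0.008, -0.02]
ft_force: [-0.1, 0.2, -0.3]
grip_width: 0.0128
grasp_force: 58.7
```

carry_out(plan=[{"dx": 0,"dy": 0,"dz": 0,"twist": 0,"fingers": 1},{"dx": 0,"dy": 0,"dz": 0,"twist": 0,"fingers": 1},{"dx": 0,"dy": 0,"dz": 0,"twist": 0,"fingers": 1},{"dx": 0,"dy": 0,"dz": 0,"twist": 0,"fingers": 1},{"dx": 0,"dy": 0,"dz": 0,"twist": 0,"fingers": 1}])

```text
clock: 28.53
eef_pos: [0.6167, 0.2167, 0.1127]
tool_rot: [0.629, 0.777, 0.011, -0.018]
ft_force: [-0.3, 0.5, 0.3]
grip_width: 0.0132
grasp_force: 58.7
```

```bash
python3 - <<'E'
from h import *
go(.616,.2153,.0945,102)
E
```

```text
t 28.53 tcp [0.6167 0.2167 0.1127] yaw 102.0 -> d [-1.9 -0.8 18.2] twist 0.0
```

carry_out(plan=[{"dx": -1.5,"dy": -1,"dz": 2,"twist": 0,"fingers": 1},{"dx": -1.5,"dy": -1,"dz": 5,"twist": 0,"fingers": 1},{"dx": -1.5,"dy": -1,"dz": 10,"twist": 0,"fingers": 1},{"dx": -1.5,"dy": -1,"dz": 16,"twist": 0,"fingers": 1},{"dx": -1.5,"dy": -1,"dz": 16,"twist": 0,"fingers": 1}])

```text
clock: 28.95
eef_pos: [0.6141, 0.2152, 0.0937]
tool_rot: [0.629, 0.777, 0.009, -0.02]
ft_force: [-0.8, -1.0, -1.4]
grip_width: 0.0131
grasp_force: 58.7
```

```bash
python3 - <<'E'
from h import *
go(.616,.2156,.091,102)
E
```

```text
t 28.95 tcp [0.6141 0.2152 0.0937] yaw 102.0 -> d [-0.1  2.   2.7] twist 0.0
```

carry_out(plan=[{"dx": 0,"dy": 1,"dz": 0,"twist": 0,"fingers": 1},{"dx": 0,"dy": 1,"dz": 1,"twist": 0,"fingers": 1},{"dx": 0,"dy": 1,"dz": 2,"twist": 0,"fingers": 1},{"dx": 0,"dy": 1,"dz": 2.5,"twist": 0,"fingers": 1},{"dx": 0,"dy": 1,"dz": 2.5,"twist": 0,"fingers": 1}])

```text
clock: 29.37
eef_pos: [0.6162, 0.2158, 0.0932]
tool_rot: [0.629, 0.777, 0.01, -0.019]
ft_force: [-0.1, -0.1, -0.7]
grip_width: 0.0135
grasp_force: 58.7
```

```bash
python3 - <<'E'
from h import *
go(.616,.2156,.091,102);print(pose()[3]["ft_force"].round(2))
E
```

```text
t 29.37 tcp [0.6162 0.2158 0.0932] yaw 102.0 -> d [-0.3 -0.3  2.2] twist 0.0
[-0.12 -0.12 -0.74]
```

Well aligned; 2 mm more down, release, retreat.

carry_out(plan=[{"dx": 0,"dy": 0,"dz": 1,"twist": 0,"fingers": 1},{"dx": 0,"dy": 0,"dz": 2.3,"twist": 0,"fingers": 1},{"dx": 0,"dy": 0,"dz": 2.3,"twist": 0,"fingers": 1},{"dx": 0,"dy": 0,"dz": 2.3,"twist": 0,"fingers": 0.8},{"dx": 0,"dy": 0,"dz": 2.3,"twist": 0,"fingers": 0.5}])

```text
clock: 29.78
eef_pos: [0.6162, 0.2159, 0.091]
tool_rot: [0.629, 0.777, 0.01, -0.019]
ft_force: [-0.2, 0.8, -0.3]
grip_width: 0.0208
grasp_force: 0.0
```

carry_out(plan=[{"dx": 0,"dy": 0,"dz": 0,"twist": 0,"fingers": 0},{"dx": 0,"dy": 0,"dz": 0,"twist": 0,"fingers": -1},{"dx": 0,"dy": 0,"dz": 0,"twist": 0,"fingers": -1},{"dx": 0,"dy": 0,"dz": 0,"twist": 0,"fingers": -1},{"dx": 0,"dy": 0,"dz": -5,"twist": 0,"fingers": -1}])

```text
clock: 30.2
eef_pos: [0.6154, 0.2154, 0.0949]
tool_rot: [0.629, 0.777, 0.009, -0.02]
ft_force: [0.3, -0.2, -0.4]
grip_width: 0.0798
grasp_force: 0.0
```

carry_out(plan=[{"dx": 1,"dy": 0,"dz": -20,"twist": 0,"fingers": -1},{"dx": 2,"dy": 0,"dz": -45,"twist": 0,"fingers": -1},{"dx": 3,"dy": 0,"dz": -75,"twist": 0,"fingers": -1},{"dx": 4,"dy": 0,"dz": -90,"twist": 0,"fingers": -1},{"dx": 4,"dy": 0,"dz": -90,"twist": 0,"fingers": -1}])

```text
clock: 30.62
eef_pos: [0.6195, 0.217, 0.1918]
tool_rot: [0.629, 0.777, 0.014, -0.016]
ft_force: [1.0, -0.1, 1.3]
grip_width: 0.0851
grasp_force: 0.0
```

```bash
python3 - <<'E'
from h import *
snap("w16a");c=snap("w16");print(proj(c,(.616,.2155,.087),True))
S=camera("scene");np.savez("pics/s2.npz",**S)
# low cup from earlier wrist views
for n in("w3","w4"):
    b=dict(np.load(f"pics/{n}.npz"));print(n,rim(b,(.431,.081),.024,130,40))
go(.431,.03,.16,102)
E
```

```text
[[310.02399134 246.97383317]]
w3 (array([388., 161.]), array([0.4313, 0.0804]), np.float64(0.0501))
w4 (array([419., 208.]), array([0.431 , 0.0807]), np.float64(0.0499))
t 30.77 tcp [0.6165 0.2159 0.1853] yaw 102.0 -> d [-144.1 -220.    21.4] twist 0.0
```

carry_out(plan=[{"dx": -18,"dy": -30,"dz": 0,"twist": 0,"fingers": -1},{"dx": -34,"dy": -60,"dz": 0,"twist": 0,"fingers": -1},{"dx": -50,"dy": -92,"dz": 0,"twist": 0,"fingers": -1},{"dx": -68,"dy": -124,"dz": 5,"twist": 0,"fingers": -1},{"dx": -85,"dy": -155,"dz": 10,"twist": 0,"fingers": -1}])

```text
clock: 31.18
eef_pos: [0.4801, 0.0999, 0.1717]
tool_rot: [0.629, 0.777, 0.009, -0.02]
ft_force: [1.0, -0.8, 0.4]
grip_width: 0.0855
grasp_force: 0.0
```

carry_out(plan=[{"dx": -18,"dy": -30,"dz": 3,"twist": 0,"fingers": -1},{"dx": -30,"dy": -60,"dz": 10,"twist": 0,"fingers": -1},{"dx": -30,"dy": -62,"dz": 10,"twist": 0,"fingers": -1},{"dx": -30,"dy": -62,"dz": 10,"twist": 0,"fingers": -1},{"dx": -30,"dy": -62,"dz": 10,"twist": 0,"fingers": -1}])

```text
clock: 31.6
eef_pos: [0.4284, 0.0592, 0.1625]
tool_rot: [0.629, 0.777, 0.01, -0.019]
ft_force: [1.0, 0.5, 0.3]
grip_width: 0.0856
grasp_force: 0.0
```

```bash
python3 - <<'E'
from h import *
snap("w17a");c=snap("w17")
for t in(110,150,190):print(rim(c,(.4311,.0805),.024,t,60))
go(.4311,.0805,.05,102)
E
```

```text
(array([323., 209.]), array([0.4315, 0.0809]), np.float64(0.0518))
(array([323., 209.]), array([0.4315, 0.0808]), np.float64(0.0505))
(array([323., 209.]), array([0.4314, 0.0809]), np.float64(0.05))
t 31.7 tcp [0.4296 0.0597 0.163 ] yaw 102.1 -> d [ 15.3   6.7 113.7] twist 0.1
```

carry_out(plan=[{"dx": 6,"dy": 3,"dz": 30,"twist": 0,"fingers": -1},{"dx": 12,"dy": 6,"dz": 65,"twist": 0,"fingers": -1},{"dx": 15,"dy": 6.5,"dz": 95,"twist": 0,"fingers": -1},{"dx": 15,"dy": 6.5,"dz": 118,"twist": 0,"fingers": -1},{"dx": 15,"dy": 6.5,"dz": 118,"twist": 0,"fingers": -1}])

```text
clock: 32.12
eef_pos: [0.4267, 0.0802, 0.0415]
tool_rot: [0.628, 0.778, 0.007, -0.022]
ft_force: [-0.2, 1.0, 0.2]
grip_width: 0.0854
grasp_force: 0.0
```

carry_out(plan=[{"dx": 0,"dy": 0,"dz": 15,"twist": 0,"fingers": -1},{"dx": -1,"dy": 0,"dz": 30,"twist": 0,"fingers": -1},{"dx": -1,"dy": 0,"dz": 36,"twist": 0,"fingers": -1},{"dx": -1,"dy": 0,"dz": 36,"twist": 0,"fingers": -1},{"dx": -1,"dy": 0,"dz": 36,"twist": 0,"fingers": -1}])

```text
clock: 32.53
eef_pos: [0.4301, 0.0805, 0.0104]
tool_rot: [0.629, 0.777, 0.01, -0.019]
ft_force: [-1.0, 0.2, 0.7]
grip_width: 0.0851
grasp_force: 0.0
```

```bash
python3 - <<'E'
from h import *
go(.4314,.0808,.004,102)
E
```

```text
t 32.53 tcp [0.4301 0.0805 0.0104] yaw 102.1 -> d [-0.3  1.4  6.4] twist 0.1
```

carry_out(plan=[{"dx": 0,"dy": 1,"dz": 3,"twist": 0,"fingers": -1},{"dx": 0,"dy": 1,"dz": 6,"twist": 0,"fingers": -1},{"dx": 0,"dy": 1,"dz": 6,"twist": 0,"fingers": 0},{"dx": 0,"dy": 1,"dz": 6,"twist": 0,"fingers": 1},{"dx": 0,"dy": 1,"dz": 6,"twist": 0,"fingers": 1}])

```text
clock: 32.95
eef_pos: [0.4302, 0.0807, 0.004]
tool_rot: [0.629, 0.777, 0.01, -0.019]
ft_force: [1.6, 0.9, 0.9]
grip_width: 0.0519
grasp_force: 0.9
```

carry_out(plan=[{"dx": 0,"dy": 0,"dz": 0,"twist": 0,"fingers": 1},{"dx": 0,"dy": 0,"dz": 0,"twist": 0,"fingers": 1},{"dx": 0,"dy": 0,"dz": 0,"twist": 0,"fingers": 1},{"dx": 0,"dy": 0,"dz": 0,"twist": 0,"fingers": 1},{"dx": 0,"dy": 0,"dz": 0,"twist": 0,"fingers": 1}])

```text
clock: 33.37
eef_pos: [0.4303, 0.0807, 0.0046]
tool_rot: [0.629, 0.777, 0.01, -0.019]
ft_force: [-0.8, -1.2, 6.3]
grip_width: 0.0487
grasp_force: 60.9
```

carry_out(plan=[{"dx": 1,"dy": 0,"dz": -30,"twist": 0,"fingers": 1},{"dx": 2,"dy": 0,"dz": -65,"twist": 0,"fingers": 1},{"dx": 4,"dy": 0,"dz": -100,"twist": 0,"fingers": 1},{"dx": 5,"dy": 0,"dz": -125,"twist": 0,"fingers": 1},{"dx": 5,"dy": 0,"dz": -125,"twist": 0,"fingers": 1}])

```text
clock: 33.78
eef_pos: [0.4351, 0.0813, 0.1343]
tool_rot: [0.629, 0.777, 0.014, -0.015]
ft_force: [1.6, 1.5, -0.5]
grip_width: 0.0486
grasp_force: 62.3
```

```bash
python3 - <<'E'
from h import *
go(.649,-.245,.13,102)
E
```

```text
t 33.78 tcp [0.4351 0.0813 0.1343] yaw 102.1 -> d [-363.7  141.1  -10.4] twist 0.1
```

carry_out(plan=[{"dx": -30,"dy": 11,"dz": 0,"twist": 0,"fingers": 1},{"dx": -60,"dy": 22,"dz": 0,"twist": 0,"fingers": 1},{"dx": -92,"dy": 33,"dz": 0,"twist": 0,"fingers": 1},{"dx": -125,"dy": 45,"dz": -2,"twist": 0,"fingers": 1},{"dx": -158,"dy": 57,"dz": -4,"twist": 0,"fingers": 1}])

```text
clock: 34.2
eef_pos: [0.5198, -0.0632, 0.125]
tool_rot: [0.629, 0.777, 0.01, -0.019]
ft_force: [0.8, 0.6, 0.3]
grip_width: 0.0485
grasp_force: 62.3
```

carry_out(plan=[{"dx": -30,"dy": 11,"dz": 0,"twist": 0,"fingers": 1},{"dx": -60,"dy": 22,"dz": 0,"twist": 0,"fingers": 1},{"dx": -92,"dy": 33,"dz": 0,"twist": 0,"fingers": 1},{"dx": -125,"dy": 45,"dz": -2,"twist": 0,"fingers": 1},{"dx": -158,"dy": 57,"dz": -4,"twist": 0,"fingers": 1}])

```text
clock: 34.62
eef_pos: [0.6085, -0.2059, 0.1214]
tool_rot: [0.629, 0.777, 0.01, -0.02]
ft_force: [0.8, 0.4, 0.7]
grip_width: 0.0486
grasp_force: 62.3
```

carry_out(plan=[{"dx": -30,"dy": 11,"dz": 0,"twist": 0,"fingers": 1},{"dx": -55,"dy": 20,"dz": 0,"twist": 0,"fingers": 1},{"dx": -60,"dy": 22,"dz": 0,"twist": 0,"fingers": 1},{"dx": -60,"dy": 22,"dz": 0,"twist": 0,"fingers": 1},{"dx": -60,"dy": 22,"dz": 0,"twist": 0,"fingers": 1}])

```text
clock: 35.03
eef_pos: [0.6418, -0.2582, 0.1186]
tool_rot: [0.629, 0.777, 0.01, -0.02]
ft_force: [-0.5, -0.5, -0.9]
grip_width: 0.0482
grasp_force: 62.3
```

```bash
python3 - <<'E'
from h import *
snap("w18a");c=snap("w18")
p=proj(c,(.648,-.23,.02),True)[0];k=blob(c["image"],p,150,110)
P=cast(c,k,.02,True)[:,:2]
u=np.array([-.21,.978]);s=(P-[.648,-.23])@u
for a in(0.0,.01,.02):print(circ(P[s>a]).round(4))
go(.648,-.23,.06,102);print(k.min(0),k.max(0),p,pose()[2][:,2].round(3))
# earlier views for the cooler
T=camera("top");print(np.round(circ(cast(T,blob(T["image"],(411,242),200,30),.02)[:,:2]),4))
E
```

```text
[ 0.6489 -0.2304  0.0402]
[ 0.6489 -0.2304  0.0402]
[ 0.6489 -0.2304  0.0402]
t 35.13 tcp [ 0.6419 -0.2573  0.1196] yaw 102.1 -> d [22.8 12.3 60.6] twist 0.1
[274. 151.] [393. 265.] [332.7291554  210.45347018] [-0.018  0.04  -0.999]
[ 0.6454 -0.2277  0.0374]
```

Cooler refined: (0.649, −0.2304), diameter 80.4 mm. Lowering.

carry_out(plan=[{"dx": 11,"dy": 6,"dz": 15,"twist": 0,"fingers": 1},{"dx": 22,"dy": 12,"dz": 30,"twist": 0,"fingers": 1},{"dx": 22,"dy": 13,"dz": 50,"twist": 0,"fingers": 1},{"dx": 22,"dy": 13,"dz": 68,"twist": 0,"fingers": 1},{"dx": 22,"dy": 13,"dz": 72,"twist": 0,"fingers": 1}])

```text
clock: 35.6
eef_pos: [0.6472, -0.229, 0.0458]
tool_rot: [0.628, 0.778, 0.009, -0.022]
ft_force: [-1.3, 0.9, -1.3]
grip_width: 0.0483
grasp_force: 62.3
```

carry_out(plan=[{"dx": 0,"dy": 0,"dz": 0,"twist": 0,"fingers": 1},{"dx": 0,"dy": 0,"dz": 0,"twist": 0,"fingers": 1},{"dx": 0,"dy": 0,"dz": 0,"twist": 0,"fingers": 1},{"dx": 0,"dy": 0,"dz": 0,"twist": 0,"fingers": 1},{"dx": 0,"dy": 0,"dz": 0,"twist": 0,"fingers": 1}])

```text
clock: 36.02
eef_pos: [0.6503, -0.2321, 0.0503]
tool_rot: [0.629, 0.777, 0.01, -0.018]
ft_force: [-0.4, -0.8, -0.1]
grip_width: 0.0483
grasp_force: 62.3
```

```bash
python3 - <<'E'
from h import *
c=snap("w19");b=dict(np.load("pics/w18.npz"))
def far(c):
    k=blob(c["image"],proj(c,(.641,-.192,.02),True)[0],150,110);return k[k[:,1]==k[:,1].min()].mean(0)
print("cooler far edge",tri((b,c),(far(b),far(c))))
go(.649,-.2304,.025,102)
E
```

```text
cooler far edge (array([ 0.641 , -0.1909,  0.007 ]), np.float64(0.0003))
t 36.07 tcp [ 0.6501 -0.2321  0.05  ] yaw 102.0 -> d [ 0.8 -0.6 25.1] twist 0.0
```

carry_out(plan=[{"dx": 1,"dy": 0,"dz": 7,"twist": 0,"fingers": 1},{"dx": 1,"dy": 0,"dz": 14,"twist": 0,"fingers": 1},{"dx": 1,"dy": 0,"dz": 22,"twist": 0,"fingers": 1},{"dx": 1,"dy": 0,"dz": 22,"twist": 0,"fingers": 1},{"dx": 1,"dy": 0,"dz": 22,"twist": 0,"fingers": 1}])

```text
clock: 36.48
eef_pos: [0.6482, -0.2295, 0.0257]
tool_rot: [0.629, 0.777, 0.01, -0.02]
ft_force: [-0.0, -0.6, -0.6]
grip_width: 0.0484
grasp_force: 62.5
```

```bash
python3 - <<'E'
from h import *
go(.649,-.2304,.025,102)
E
```

```text
t 36.48 tcp [ 0.6482 -0.2295  0.0257] yaw 102.0 -> d [-1.1  0.6  0.7] twist 0.0
```

carry_out(plan=[{"dx": 0,"dy": 0,"dz": 1,"twist": 0,"fingers": 1},{"dx": 0,"dy": 0,"dz": 1,"twist": 0,"fingers": 1},{"dx": 0,"dy": 0,"dz": 1,"twist": 0,"fingers": 1},{"dx": 0,"dy": 0,"dz": 1,"twist": 0,"fingers": 1},{"dx": 0,"dy": 0,"dz": 1,"twist": 0,"fingers": 1}])

```text
clock: 36.9
eef_pos: [0.649, -0.2298, 0.026]
tool_rot: [0.629, 0.777, 0.01, -0.019]
ft_force: [-0.6, -0.1, -0.8]
grip_width: 0.0482
grasp_force: 62.5
```

carry_out(plan=[{"dx": 0,"dy": 0,"dz": 1,"twist": 0,"fingers": 1},{"dx": 0,"dy": 0,"dz": 1,"twist": 0,"fingers": 0},{"dx": 0,"dy": 0,"dz": 1,"twist": 0,"fingers": -1},{"dx": 0,"dy": 0,"dz": 1,"twist": 0,"fingers": -1},{"dx": 0,"dy": 0,"dz": 1,"twist": 0,"fingers": -1}])

```text
clock: 37.32
eef_pos: [0.649, -0.2298, 0.025]
tool_rot: [0.629, 0.777, 0.01, -0.019]
ft_force: [-0.1, 0.2, -0.3]
grip_width: 0.082
grasp_force: 0.0
```

carry_out(plan=[{"dx": 0,"dy": 0,"dz": 0,"twist": 0,"fingers": -1},{"dx": 0,"dy": 0,"dz": -10,"twist": 0,"fingers": -1},{"dx": 1,"dy": 0,"dz": -40,"twist": 0,"fingers": -1},{"dx": 3,"dy": 0,"dz": -75,"twist": 0,"fingers": -1},{"dx": 4,"dy": 0,"dz": -110,"twist": 0,"fingers": -1}])

```text
clock: 37.73
eef_pos: [0.6492, -0.2298, 0.1361]
tool_rot: [0.629, 0.777, 0.01, -0.02]
ft_force: [0.7, -1.0, 0.7]
grip_width: 0.0853
grasp_force: 0.0
```

carry_out(plan=[{"dx": 0,"dy": -35,"dz": 0,"twist": 0,"fingers": -1},{"dx": 0,"dy": -75,"dz": 0,"twist": 0,"fingers": -1},{"dx": 0,"dy": -115,"dz": 0,"twist": 0,"fingers": -1},{"dx": 0,"dy": -150,"dz": 0,"twist": 0,"fingers": -1},{"dx": 0,"dy": -180,"dz": 0,"twist": 0,"fingers": -1}])

```text
clock: 38.15
eef_pos: [0.4716, -0.2679, 0.1376]
tool_rot: [0.629, 0.777, 0.01, -0.019]
ft_force: [0.3, -0.9, 0.0]
grip_width: 0.0854
grasp_force: 0.0
```

carry_out(plan=[{"dx": 0,"dy": 0,"dz": 0,"twist": 0,"fingers": -1},{"dx": 0,"dy": 0,"dz": 0,"twist": 0,"fingers": -1},{"dx": 0,"dy": 0,"dz": 0,"twist": 0,"fingers": -1},{"dx": 0,"dy": 0,"dz": 0,"twist": 0,"fingers": -1},{"dx": 0,"dy": 0,"dz": 0,"twist": 0,"fingers": -1}])

```text
clock: 38.57
eef_pos: [0.4753, -0.2676, 0.1366]
tool_rot: [0.628, 0.778, 0.01, -0.018]
ft_force: [-0.3, -0.4, -0.5]
grip_width: 0.0853
grasp_force: 0.0
```

```bash
python3 - <<'E'
from h import *
T=camera("top");S=camera("scene");w=dict(np.load("pics/w16.npz"))["image"]
f=lambda im,a,b,c,d,W,H:cv2.resize(im[a:b,c:d,::-1],(W,H),interpolation=cv2.INTER_CUBIC)
A=np.hstack([f(S["image"],160,260,310,440,390,300),f(S["image"],270,350,210,314,390,300)])
B=np.hstack([f(w,170,320,212,407,390,300),f(T["image"],200,300,360,490,390,300)])
cv2.imwrite("pics/final.png",np.vstack([A,B]))
go(.5,-.2,.15)
E
```

```text
t 38.67 tcp [ 0.4749 -0.2674  0.1362] yaw 102.1 -> d [ 61.2  38.6 -11.5] twist None
```

View pics/final.png

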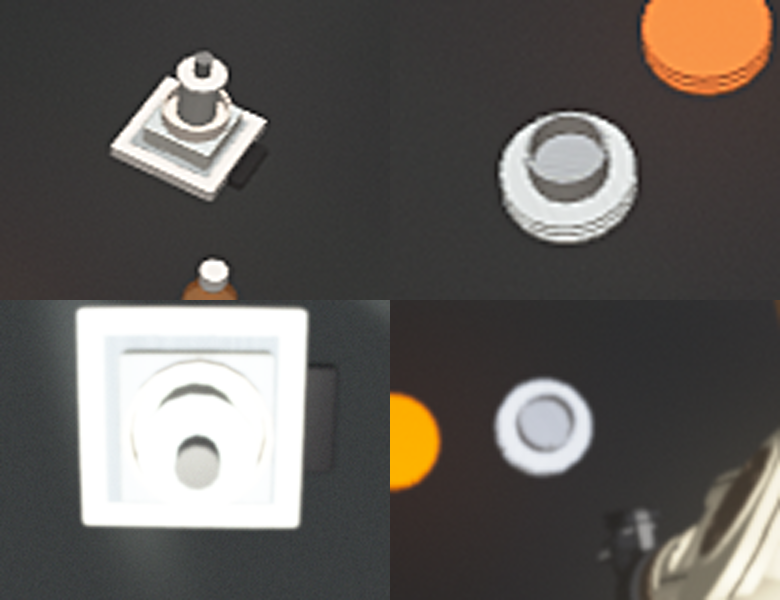

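The scene view shows block, dish, cup and lid stacked level, with the lid at (203,70) seated on the cup. The low cup is centred on the silver cooler at (567,160) in the scene view and (543,425) from above. Handing in.

```bash
python3 -c "
from workcell import job_done
print(job_done())"
```

```text
the job is handed in; nothing more can be done
None
```

The holder is stacked on the warming plate (block, dish, tall cup, lid), the low cup stands on the cooling plate, and the job was handed in at about 39 s; the final views look level and centred, but no verdict came back.

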